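Pin the hold-down bar of the shaker

ROBOT

A 7-joint arm with a two-finger parallel gripper is mounted at the origin on a cart in front of the work surface, level with it; the furniture and walls round the work are solid. World frame = base frame: x ahead of the robot, y to its left, z up, the work surface at z = 0. Lengths are in m, angles in rad, forces in N, time in s.
With the tool pointing down it reaches from about 0.425 to 1.025 m from the base axis. Payload 9.4 kg.
Tool frame: the origin (TCP) lies at the very end of the fingers, on their centre line; the grasp point (between the pads) lies 19 mm behind it; z points along the fingers, y is the direction in which the jaws open and shut (so a half turn about z gives the same grasp; the last joint's range is limited). The gripper opens to 93 mm and grips with 3 to 60 N. Pads are 15 mm wide; open, the fingers measure 128 mm over their backs; the gripper's body (75 mm by 188 mm) begins 65 mm behind the grasp point.
Start: joints at [-1.319, 0.599, -0.003, 1.599, 0.002, 0.943, -0.08], TCP at [0.234, 0.686, 0.219] pointing down, gripper open.
Joint ranges: [-2.57, 2.57], [-0.35, 1.97], [-1.29, 1.29], [0.11, 2.56], [-1.05, 4.19], [0.11, 1.86], [-2.63, 2.63]. Speed limits (rad/s): [2.22, 2.22, 3.01, 3.01, 3.14, 3.14, 3.14].

INTERFACE

Orientations are given as a unit quaternion [w, x, y, z].
In Python, from rig import robot gives the robot as it stands. The module is installed in compiled form; this text tells all that it offers.
- The arm moves only by the tool drive_tool, never from a script. Its argument "steps" is text: rows parted by semicolons, each of 7 numbers parted by spaces: the shift along the tool's x, y, z in mm, then the turn, a rotation vector about the tool's x, y, z in rad, then the gripper command: -1 is shut, 1 is fully open, values between are in proportion. A call has exactly 10 rows; each row is the pose to reach, as a shift and turn from the pose commanded when the call began, along the tool's axes at that moment; what a row does not reach only later rows make up. A row lasts 1/10 s, in which the tool goes at most 50 mm and 8.59 degrees, less where a joint would pass 70% of its speed; a pose out of reach is approached as far as the arm can. A call with a gripper value outside its range is refused whole. The fingers move at their own pace and stop on an object; the grip force is fixed at half the most. Time passes only in rows, so rows that repeat a pose let the fingers close, or fill a call up. It gives the time, the measured TCP pose, the force and the opening at its end, in the units of the state.
- robot.get_obs(): the state, without advancing time (a new reading comes with each control period).
- robot.capture(name): name is "scene" or "side" or "wrist"; returns the picture (420x560x3 uint8, red, green, blue); there is no depth.
- robot.get_calibration(name): a dict with "vfov" (degrees; the focal length in pixels is half the picture's height over the tangent of half this angle, whatever the lens; pixels are square), "cx", "cy" (the principal point, pixels), "world_to_cam" (4x4, takes a point from world to camera coordinates); the wrist camera has in their place "mount" (4x4, takes a point from camera to tool coordinates, whose origin is the TCP and whose axes are the flange's). Camera axes: x right, y up, looking along -z (the intrinsics and any distortion apply to the point x, -y, -z); pixel columns grow to the right and rows downward; lengths in m; the calibration is good to about 2 mm. A picture is of the moment at which its call begins: read the wrist's pose just before it. get_calibration takes no time and is no camera call.
- robot.hand_in(): hands the job in, once; it reports no verdict.
The state is a dict: "t": time; "joint_pos": joint angles; "joint_vel": joint speeds; "effort": joint torques, N m; "tool_pos": TCP position; "tcp_rot": TCP orientation; "force": force on the tool from outside, world axes, zero at the start; "wrist_torque": the same for the moment, N m; "grip_width": opening from 0.0 (shut) to 1.0 (fully open).
Only numpy, scipy, OpenCV 4.12 (cv2) and the standard library are available. Lean on these libraries where they do the work, as an engineer would, in place of code of your own. Each camera call takes 0.05 s, during which the arm holds its last target.

TASK

The blue hold-down bar over the vial rack on the shaker is pinned at its far post only. Take the loose linch pin with the yellow grip, push it fully home through the cross hole of the bare near post, in the same direction as the pin that is already in place, and only then flip its sprung ring down over the post and the pin's end until it snaps shut. Let go, and leave the bottles, beaker and tip box where they stand.

Things in the scene. Friction and masses are not known exactly. Their poses are not given: they have to be found in the camera images.
- shaker: Fixed white shaker 190x170 mm with a vial rack (top 70 mm up) under a blue hold-down bar, 34 mm wide, 164 long along y, top 82 mm up. Origin: centre of the underside. x: the direction pins are pushed in; y: along the bar from the bare post (x=0, y=-60 mm) to the far post (y=+60 mm), which already has its pin and shut ring; z up.
- bare_post_foot (a point): Centre line of the bare aluminium post (28x28 mm) at the bar's top face; axes as the shaker's. Its flat top stands 46 to 62 mm above this point, different each time and not reported: feel it (25 N does no harm) or see it. A square hole, 14.4 mm wide, 14 high, runs through it along x, its axis 14 mm below the post's top, mouth at x=-14 mm, clear on both sides.
- pin: Loose linch pin, 137 mm long with grip (0.18 to 0.26 kg), lying on the worktop, axis level, ring standing open. x points to the tip, z up. Origin: on the underside below the shoulder face, 12 mm under the pin's axis. Behind the shoulder: steel head 22 mm long, 28 wide, 26 high. Ahead: square pin 12x12 mm, 60 long, its last 8 mm tapered to 6 mm.
- pin_grip (a point): Centre of the pin's yellow grip, on the pin's axis, 12 mm above the worktop at the start; axes as the pin's. The grip is 20 mm wide (y), 24 high, and reaches 27 mm behind and 28 mm ahead of this point; the shoulder is 50 mm ahead, the tip 110 mm ahead.
- pin_shoulder (a point): Centre of the flat shoulder face on the pin's axis, 50 mm ahead of pin_grip; axes as the pin's. Fully home means that this face touches the post. Let go in the hole, the pin stays, but its grip sags by 2 to 7 degrees.
- ring (a joint): Wire loop (7 mm steel, 59 mm wide), hinged on the pin's head 10 mm behind the shoulder, 10 mm above the pin's axis; its straight end bar (26 mm along y) is 82 mm from the hinge. 0: open, 60 deg up from the pin's direction. 1.29: shut, 14 deg below it, bar ahead of the tip. A spring holds either end; pushed past 0.70 (2 to 4 N on the bar) it snaps shut. Open it clears the post; shut it blocks it.
- amber: Bystander, loose: amber glass bottle with black cap, 60 mm wide, 122 high; origin at the centre of its underside. Leave it standing where it is.
- flask: Bystander, loose: clear 100 ml bottle with blue cap, 56 mm wide, 108 high; origin at the centre of its underside. Leave it standing where it is.
- beaker: Bystander, loose: clear 50 ml beaker, 45 mm wide, 56 high; origin at the centre of its underside. Leave it standing where it is.
- tips: Bystander, loose: blue pipette tip box with clear lid, 86x116 mm, 73 high; origin at the centre of its underside. Leave it standing where it is.
Mind the look-alikes: they are no part of the job. What is shaped like the pin but orange or red is not meant.

How it is judged:
On the way:
1. the pin is fully home in the bare post (shoulder within 4.5 mm of it) while its ring is still open (x of pin_shoulder in the frame of shaker between -0.0185 and -0.011 m and y of pin_shoulder in the frame of shaker between -0.065 and -0.055 m and z of pin_shoulder in the frame of shaker between 0.105 and 0.139 m and angle between the x axis of pin_grip and the x axis of shaker, either way round below 0.16 rad and value of joint ring below 0.6 rad), for 0.2 s.
At the end, for the whole second after the job is handed in: The pin is through the bare post's hole, its shoulder within 4.5 mm of the post and its axis within 5 mm and 9 degrees of the hole's, at rest, with the ring snapped shut (joint above 1.15 rad) (x of pin_shoulder in the frame of shaker between -0.0185 and -0.011 m and y of pin_shoulder in the frame of shaker between -0.065 and -0.055 m and z of pin_shoulder in the frame of shaker between 0.105 and 0.139 m and angle between the x axis of pin_grip and the x axis of shaker, either way round below 0.16 rad and value of joint ring above 1.15 rad and linear speed of pin below 0.02 m/s); the robot touches nothing.
It fails at once if the amber is shifted by more than 30 mm or tipped (distance of amber from where it was at the start of the episode above 0.03 m or angle between amber's own z axis and vertical above 0.3 rad).
It fails at once if the flask is shifted by more than 30 mm or tipped (distance of flask from where it was at the start of the episode above 0.03 m or angle between flask's own z axis and vertical above 0.3 rad).
It fails at once if the beaker is shifted by more than 30 mm or tipped (distance of beaker from where it was at the start of the episode above 0.03 m or angle between beaker's own z axis and vertical above 0.3 rad).
It fails at once if the tips is shifted by more than 30 mm or tipped (distance of tips from where it was at the start of the episode above 0.03 m or angle between tips's own z axis and vertical above 0.3 rad).
It also fails if it takes over 67 s, if anything falls off the work surface, if the arm or the gripper's body presses on something with over 40 N, if the wrist force passes 120 N, or if a joint passes its speed limit or range.

## Working session

There is one attempt and no reset: what is moved stays moved. The work goes in short steps, Python scripts to look and compute and a tool call to move; the robot and the scene stay as the last step left them, time stands still between calls to the robot, and variables do not carry over. Pictures are saved under pics/ and viewed, and the job is handed in when it is done.

Besides the shell and the picture viewer there is one more tool, called after "Call:" as a command line: name --argument value ..., lists and objects as JSON in quotes. drive_tool: Moves the arm, as the interface text tells. Its arguments: {"type":"object","properties":{"steps":{"type":"string"}},"required":["steps"]}

```bash
mkdir -p pics; cat > h.py <<'E'
import numpy as np, cv2
from rig import robot
from scipy.spatial.transform import Rotation as R
def save(img,n): cv2.imwrite('pics/'+n+'.png',cv2.cvtColor(img,cv2.COLOR_RGB2BGR))
def quat(q): return R.from_quat([q[1],q[2],q[3],q[0]])
E
python3 - <<'E'
from h import *
o=robot.get_obs(); print({k:np.round(v,4) for k,v in o.items()})
for n in ('scene','side','wrist'):
    c=robot.get_calibration(n); print(n,{k:np.round(v,4) if not isinstance(v,str) else v for k,v in c.items()})
for n in ('scene','side','wrist'):
    im=robot.capture(n); np.save(n+'0.npy',im); save(im,n+'0')
E
```

```text
{'t': np.float64(0.0), 'joint_pos': array([-1.3187,  0.6001, -0.0026,  1.6001,  0.0018,  0.9429, -0.0798]), 'joint_vel': array([-0.0008, -0.0018, -0.0007,  0.0006, -0.0027, -0.0006,  0.0008]), 'effort': array([-9.00000e-04, -7.65065e+01,  1.49750e+00, -2.52357e+01,
       -5.23000e-02,  1.70000e-02,  2.00000e-04]), 'tool_pos': array([0.234 , 0.6857, 0.2178]), 'tcp_rot': array([-1.000e-04,  1.636e-01,  9.865e-01, -8.000e-04]), 'force': array([ 0.0546, -0.4869,  0.5786]), 'wrist_torque': array([-0.0283, -0.0167,  0.004 ]), 'grip_width': np.float64(0.998)}
scene {'vfov': np.float64(47.0118), 'cx': np.float64(280.8669), 'cy': np.float64(209.1209), 'world_to_cam': array([[ 0.8444, -0.5357, -0.0047, -0.4982],
       [ 0.3006,  0.4666,  0.8318, -0.2389],
       [-0.4434, -0.7038,  0.555 , -1.1372],
       [ 0.    ,  0.    ,  0.    ,  1.    ]])}
side {'vfov': np.float64(52.8507), 'cx': np.float64(280.466), 'cy': np.float64(209.2284), 'world_to_cam': array([[ 8.3630e-01, -5.4830e-01,  1.0000e-04, -5.0520e-01],
       [ 3.6970e-01,  5.6390e-01,  7.3840e-01, -2.8860e-01],
       [-4.0500e-01, -6.1750e-01,  6.7430e-01, -1.2114e+00],
       [ 0.0000e+00,  0.0000e+00,  0.0000e+00,  1.0000e+00]])}
wrist {'vfov': np.float64(71.2516), 'cx': np.float64(283.2181), 'cy': np.float64(202.5482), 'mount': array([[-2.000e-04,  9.703e-01,  2.419e-01,  6.760e-02],
       [ 1.000e+00,  1.000e-04,  4.000e-04, -1.800e-03],
       [ 4.000e-04,  2.419e-01, -9.703e-01, -1.672e-01],
       [ 0.000e+00,  0.000e+00,  0.000e+00,  1.000e+00]])}
```

View pics/scene0.png

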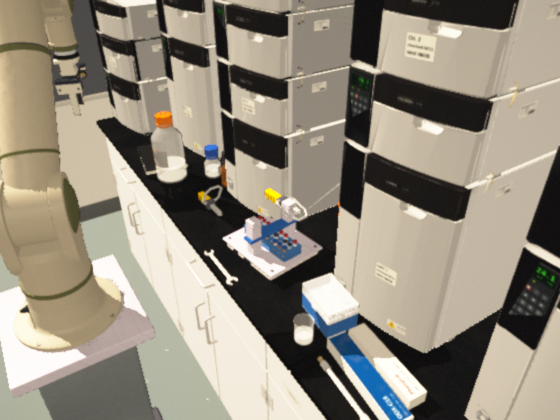

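View pics/side0.png

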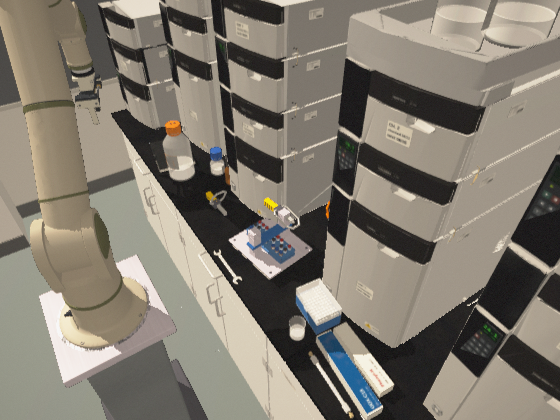

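View pics/wrist0.png

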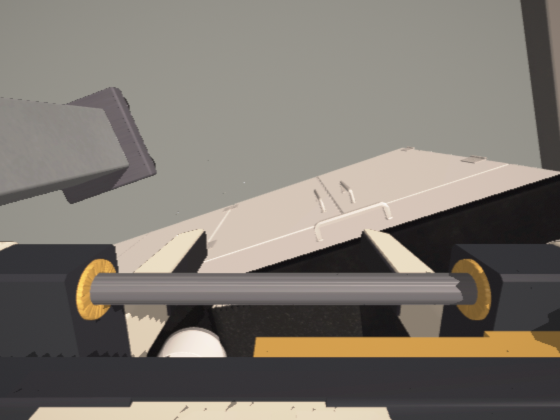

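```bash
python3 - <<'E'
from h import *
a=np.load('scene0.npy'); b=np.load('side0.npy')
ca=cv2.resize(a[170:290,180:350],None,fx=4,fy=4,interpolation=cv2.INTER_CUBIC)
cb=cv2.resize(b[170:290,190:350],None,fx=4,fy=4,interpolation=cv2.INTER_CUBIC)
save(ca,'cs0'); save(cb,'cd0')
E
```

```text
(no output)
```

View pics/cs0.png

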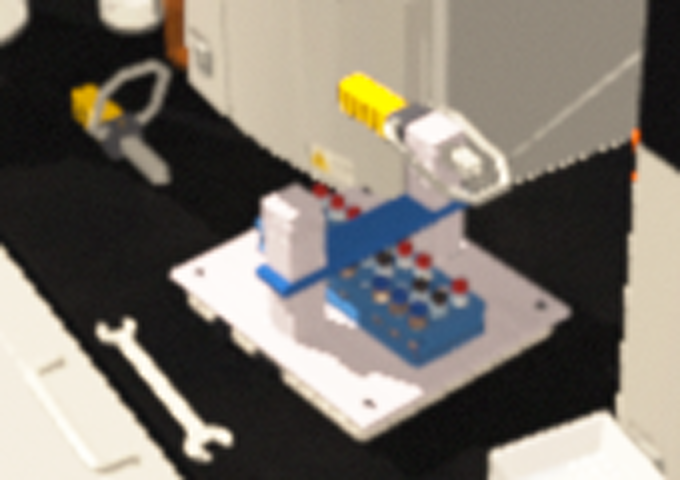

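View pics/cd0.png

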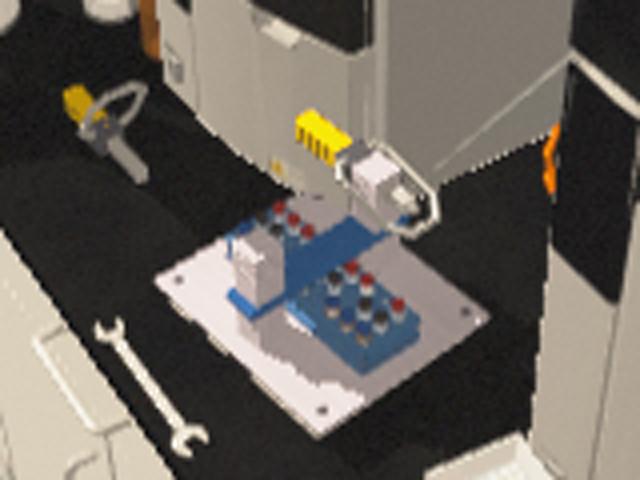

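```bash
cat >> h.py <<'E'
def cam(n,obs=None):
    c=robot.get_calibration(n); f=210/np.tan(np.radians(c['vfov'])/2)
    if n=='wrist':
        T=np.eye(4); T[:3,:3]=quat(obs['tcp_rot']).as_matrix(); T[:3,3]=obs['tool_pos']
        M=T@np.array(c['mount'])
    else: M=np.linalg.inv(np.array(c['world_to_cam']))
    return M,f,c['cx'],c['cy']
def ray(C,u,v):
    M,f,cx,cy=C; d=M[:3,:3]@np.array([(u-cx)/f,-(v-cy)/f,-1.]); return M[:3,3],d
def onz(C,u,v,z):
    o,d=ray(C,u,v); return o+d*(z-o[2])/d[2]
def proj(C,p):
    M,f,cx,cy=C; q=np.linalg.inv(M)@np.append(p,1); return np.array([cx+f*q[0]/-q[2],cy+f*q[1]/q[2]*1.0])
def tri(C1,p1,C2,p2):
    o1,d1=ray(C1,*p1);o2,d2=ray(C2,*p2); d1=d1/np.linalg.norm(d1);d2=d2/np.linalg.norm(d2)
    A=np.stack([d1,-d2],1); s=np.linalg.lstsq(A,o2-o1,rcond=None)[0]
    a=o1+d1*s[0];b=o2+d2*s[1]; return (a+b)/2,np.linalg.norm(a-b)
E
python3 - <<'E'
from h import *
S=cam('scene');D=cam('side'); print(S[0][:3,3],D[0][:3,3])
s=lambda x,y:(180+x/4-.4,170+y/4-.4); d=lambda x,y:(190+x/4-.4,170+y/4-.4)
P=dict(left=((172,272),(155,280)),bot=((365,428),(318,435)),right=((568,312),(487,318)),
 postL=((262,196),(228,240)),postF=((290,212),(262,256)),gripend=((82,98),(75,98)),tip=((160,178),(140,175)),ggripback=((350,90),(306,125)),wr1=((115,330),(110,325)),wr2=((205,440),(188,440)))
for k,(a,b) in P.items():
    print(k,np.round(tri(S,s(*a),D,d(*b)),3) if 0 else (np.round(tri(S,s(*a),D,d(*b))[0],3),round(tri(S,s(*a),D,d(*b))[1],4)), [np.round(onz(S,*s(*a),z),3)[:2] for z in (0.0,0.012,0.02,0.04,.135)])
print(np.round([onz(S,*p,0) for p in [(95,120),(330,415),(210,188),(170,182),(225,185),(305,345)]],3))
E
```

```text
[-0.01175962 -0.95580976  0.82753632] [ 0.038544   -0.86231454  1.03005571]
left (array([0.418, 0.026, 0.028]), np.float64(0.0006)) [array([0.432, 0.06 ]), array([0.426, 0.045]), array([0.421, 0.036]), array([0.411, 0.011]), array([ 0.36 , -0.106])]
bot (array([ 0.444, -0.183,  0.03 ]), np.float64(0.001)) [array([ 0.462, -0.155]), array([ 0.455, -0.166]), array([ 0.45 , -0.174]), array([ 0.439, -0.193]), array([ 0.384, -0.285])]
right (array([ 0.62 , -0.156,  0.027]), np.float64(0.0001)) [array([ 0.641, -0.129]), array([ 0.632, -0.141]), array([ 0.626, -0.149]), array([ 0.61 , -0.169]), array([ 0.535, -0.264])]
postL (array([ 0.445, -0.059,  0.131]), np.float64(0.0019)) [array([0.532, 0.108]), array([0.524, 0.093]), array([0.518, 0.083]), array([0.505, 0.057]), array([ 0.443, -0.065])]
postF (array([ 0.454, -0.087,  0.131]), np.float64(0.0055)) [array([0.539, 0.079]), array([0.531, 0.064]), array([0.526, 0.054]), array([0.512, 0.029]), array([ 0.449, -0.09 ])]
gripend (array([0.467, 0.279, 0.019]), np.float64(0.0039)) [array([0.476, 0.31 ]), array([0.469, 0.291]), array([0.464, 0.279
[... 208 characters left out ...]
 0.398, -0.012])]
ggripback (array([0.564, 0.026, 0.126]), np.float64(0.0028)) [array([0.665, 0.202]), array([0.655, 0.186]), array([0.649, 0.174]), array([0.632, 0.146]), array([0.555, 0.013])]
wr1 (array([ 0.377,  0.038, -0.014]), np.float64(0.0022)) [array([0.37 , 0.022]), array([0.364, 0.008]), array([ 0.361, -0.001]), array([ 0.351, -0.025]), array([ 0.308, -0.137])]
wr2 (array([ 0.367, -0.118,  0.008]), np.float64(0.001)) [array([ 0.37, -0.11]), array([ 0.365, -0.122]), array([ 0.361, -0.13 ]), array([ 0.352, -0.151]), array([ 0.308, -0.248])]
[[ 0.348  1.107 -0.   ]
 [ 0.353 -0.546  0.   ]
 [ 0.52   0.327  0.   ]
 [ 0.423  0.436  0.   ]
 [ 0.57   0.317  0.   ]
 [ 0.409 -0.384  0.   ]]
```

```bash
python3 - <<'E'
from h import *
S=cam('scene');D=cam('side')
print('bottlecap',tri(S,(164,116),D,(174,126)))
print('bluecap',tri(S,(211,150),D,(216,152)))
print('tipsbox', tri(S,(331,284),D,(318,288)))
for p in [(222,187),(229,190),(262,218),(300,218)]: print(p,np.round(onz(S,*p,0),3))
o=robot.get_obs(); Rm=quat(o['tcp_rot']).as_matrix()
print(Rm)
for t in ([.234,.686,.42],[.47,.2,.40]): print(np.round(1000*Rm.T@(np.array(t)-o['tool_pos'])))
E
```

```text
bottlecap (array([0.44378356, 0.4567347 , 0.22545639]), np.float64(0.002401696562352325))
bluecap (array([0.57410999, 0.41280978, 0.08861162]), np.float64(0.0027195578578700103))
tipsbox (array([ 0.53008415, -0.30927657,  0.06001446]), np.float64(0.0031823436632573243))
(222, 187) [0.556 0.311 0.   ]
(229, 190) [0.567 0.281 0.   ]
(262, 218) [0.576 0.084 0.   ]
(300, 218) [0.672 0.022 0.   ]
[[-9.46463958e-01  3.22809411e-01 -2.45934916e-04]
 [ 3.22809472e-01  9.46463250e-01 -1.16641969e-03]
 [-1.43762894e-04 -1.18336432e-03 -9.99999289e-01]]
[   0.   -0. -202.]
[-380. -384. -182.]
```

```bash
python3 - <<'E'
from h import *
a=np.load('scene0.npy'); b=np.load('side0.npy')
ca=cv2.resize(a[60:220,150:350],None,fx=4,fy=3.7,interpolation=cv2.INTER_CUBIC)
cb=cv2.resize(b[60:220,150:350],None,fx=4,fy=3.7,interpolation=cv2.INTER_CUBIC)
save(ca,'ks0'); save(cb,'kd0')
E
```

```text
(no output)
```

View pics/ks0.png

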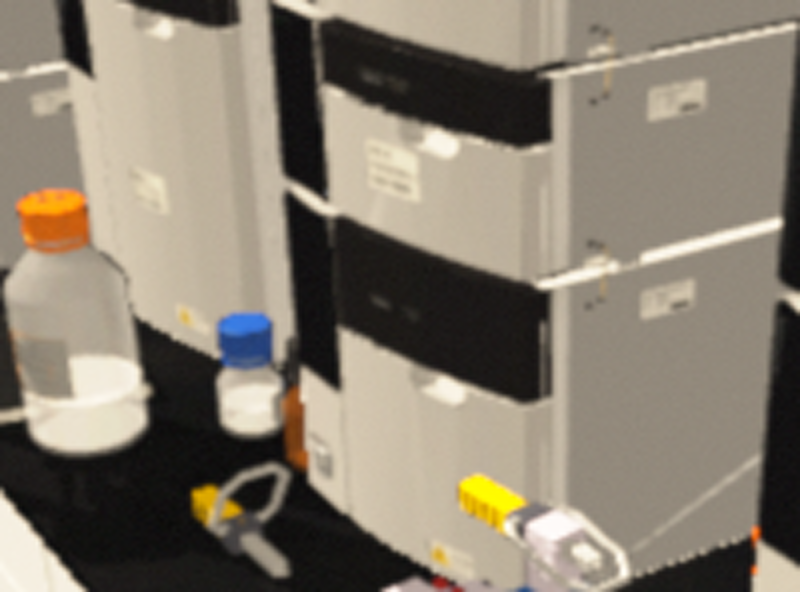

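View pics/kd0.png

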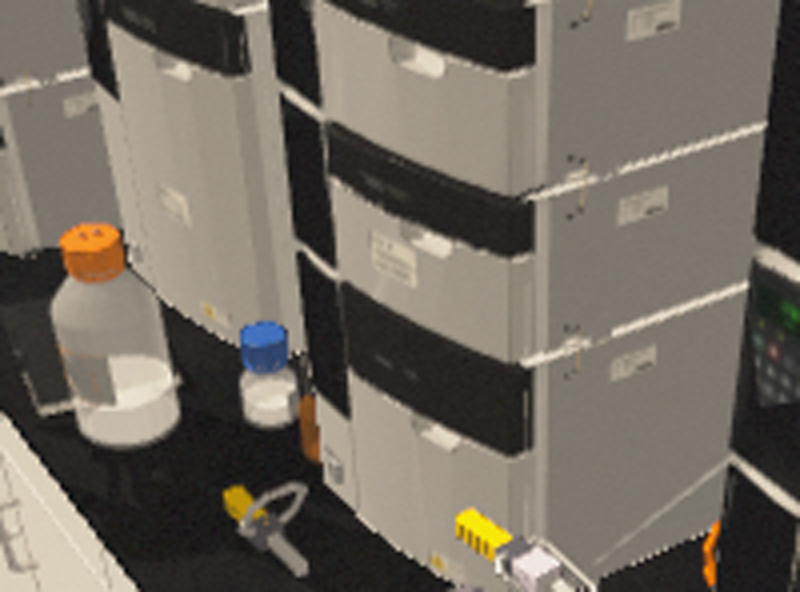

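Call:
drive_tool --steps "0 0 -50 0 0 0 0; 0 0 -100 0 0 0 0; 0 0 -150 0 0 0 0; 0 0 -180 0 0 0 0; -35 -35 -182 0 0 0 0; -70 -70 -182 0 0 0 0; -105 -105 -182 0 0 0 0; -140 -140 -182 0 0 0 0; -175 -175 -182 0 0 0 0; -210 -210 -182 0 0 0 0"

```text
t: 1.15
tool_pos: [0.3655, 0.4175, 0.4006]
tcp_rot: [-0.0, 0.164, 0.987, -0.0]
force: [0.3, -0.3, -0.5]
grip_width: 0.499
```

Call:
drive_tool --steps "-14 -21 0 0 0 0.13 0; -28 -43 0 0 0 0.26 0; -42 -64 0 0 0 0.39 0; -56 -85 0 0 0 0.52 0; -70 -107 0 0 0 0.65 0; -85 -128 0 0 0 0.78 0; -99 -150 0 0 0 0.91 0; -113 -171 0 0 0 1.04 0; -127 -192 0 0 0 1.16 0; -141 -213 0 0 0 1.24 0"

```text
t: 2.15
tool_pos: [0.4298, 0.1713, 0.4006]
tcp_rot: [-0.0, 0.708, 0.706, -0.0]
force: [0.0, 0.7, 0.1]
grip_width: 0.498
```

```bash
python3 - <<'E'
from h import *
o=robot.get_obs(); im=robot.capture('wrist'); np.save('w1.npy',im); np.save('w1o.npy',o,allow_pickle=True); save(im,'w1')
print(o['t'],o['tool_pos'],o['tcp_rot'],o['joint_pos'])
E
```

```text
2.15 [0.42977317 0.1712932  0.40060461] [-4.37358272e-05  7.07905748e-01  7.06306909e-01 -2.46437698e-06] [-0.83302619  0.0835619   0.36613883  1.93484041 -0.03315231  1.12895025
 -0.45613396]
```

View pics/w1.png

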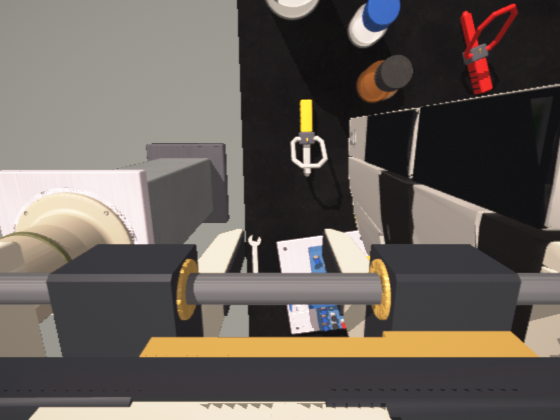

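```bash
python3 - <<'E'
from h import *
im=np.load('w1.npy')
save(cv2.resize(im[80:230,250:400],None,fx=4,fy=4,interpolation=cv2.INTER_CUBIC),'w1c')
o=np.load('w1o.npy',allow_pickle=True).item(); C=cam('wrist',o); print(C[0][:3,3])
hsv=cv2.cvtColor(im,cv2.COLOR_RGB2HSV)
m=cv2.inRange(hsv,(22,120,120),(34,255,255)); m[200:]=0
ys,xs=np.nonzero(m); print(xs.min(),xs.max(),ys.min(),ys.max(),len(xs),xs.mean(),ys.mean())
for p in [(350,122),(354,160),(362,200),(380,235)]: print(p,np.round(onz(C,*p,0),3))
E
```

```text
[0.4285266  0.23659482 0.56781661]
301 311 100 131 347 305.9654178674352 115.36599423631124
(350, 122) [0.553 0.25  0.   ]
(354, 160) [0.564 0.179 0.   ]
(362, 200) [0.585 0.1   0.   ]
(380, 235) [0.626 0.026 0.   ]
```

View pics/w1c.png

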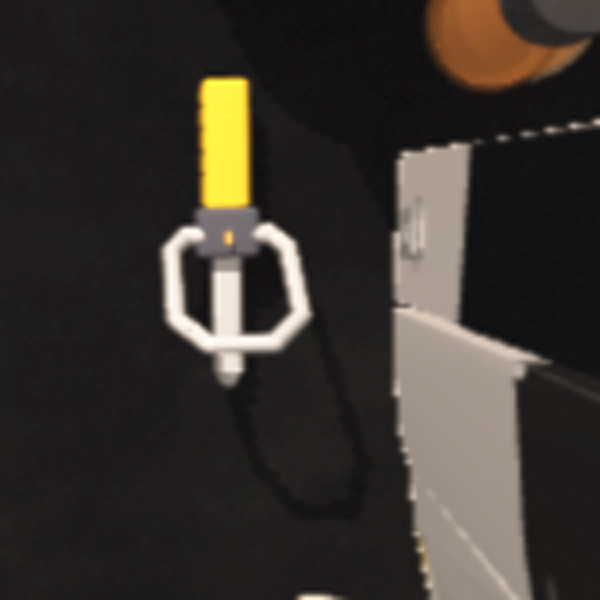

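Call:
drive_tool --steps "-40 2 0 0 0 0 -1; -80 5 0 0 0 0 -1; -120 8 0 0 0 0 -1; -160 10 10 0 0 0 -1; -200 13 25 0 0 0 -1; -240 15 40 0 0 0 -1; -280 18 60 0 0 0 -1; -310 20 80 0 0 0 -1; -310 20 80 0 0 0 -1; -310 20 80 0 0 0 -1"

```text
t: 3.2
tool_pos: [0.45, -0.1379, 0.3204]
tcp_rot: [-0.0, 0.707, 0.707, -0.0]
force: [-0.6, 0.3, 0.7]
grip_width: 0.007
```

```bash
python3 - <<'E'
from h import *
o=robot.get_obs(); im=robot.capture('wrist'); np.save('w2.npy',im); np.save('w2o.npy',o,allow_pickle=True); save(im,'w2')
print(o['t'],o['tool_pos'],o['tcp_rot'],o['joint_pos'])
save(cv2.resize(im[60:250,180:420],None,fx=3,fy=3,interpolation=cv2.INTER_CUBIC),'w2c')
S=cam('scene');D=cam('side'); print(tri(S,(260,164),D,(259,177)))
E
```

```text
3.2 [ 0.45004076 -0.13785347  0.32040097] [-4.00235761e-04  7.06951447e-01  7.07261804e-01 -4.81913768e-04] [-0.35752179  0.19029913  0.64660632  2.05749868 -0.14128312  0.93750254
  0.36489397]
(array([0.56898091, 0.07260327, 0.19076296]), np.float64(0.00033152500648876487))
```

View pics/w2.png

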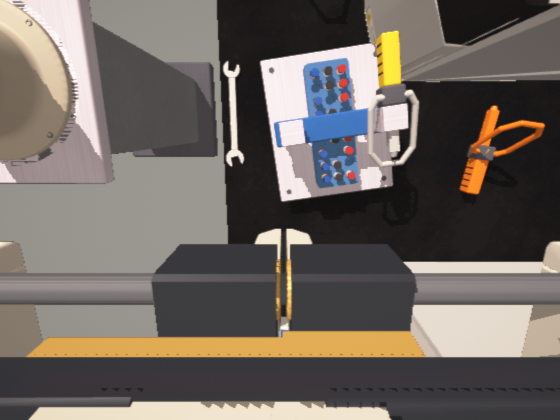

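View pics/w2c.png

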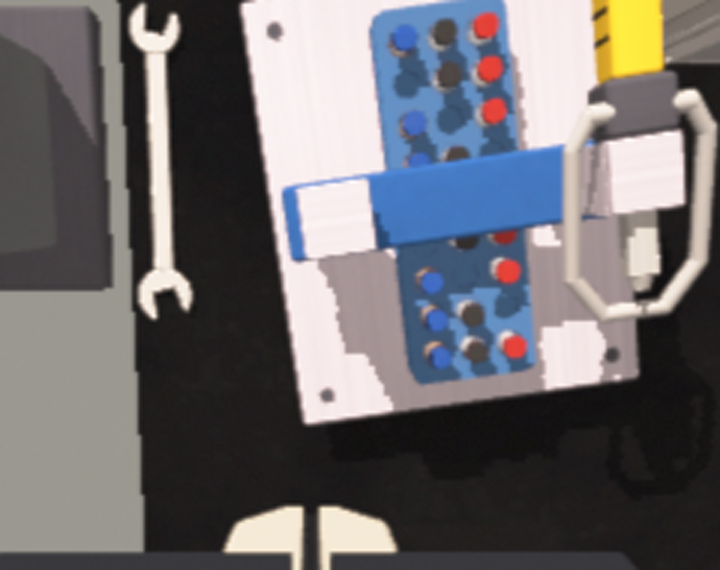

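```bash
python3 - <<'E'
from h import *
im=np.load('w2.npy'); o=np.load('w2o.npy',allow_pickle=True).item(); C=cam('wrist',o); print(C[0][:3,3])
f=lambda x,y:(180+x/3-.33,60+y/3-.33)
for z in (.128,.136,.144):
    q=np.array([onz(C,*f(*p),z) for p in [(297,188),(368,178),(378,248),(303,257)]]); print(z,q.mean(0).round(4),[round(np.linalg.norm(q[i]-q[(i+1)%4]),4) for i in range(4)])
def lineang(a,b,z): 
    d=onz(C,*f(*b),z)-onz(C,*f(*a),z); return np.degrees(np.arctan2(d[1],d[0])),np.linalg.norm(d)
print('left',lineang((243,10),(305,422),.028),'bot',lineang((305,422),(638,375),.028),'bar low',lineang((380,248),(560,221),.082),'bar up',lineang((375,176),(560,147),.082))
hsv=cv2.cvtColor(im,cv2.COLOR_RGB2HSV)
roi=hsv[115:150,270:315]; np.set_printoptions(linewidth=250)
print(roi[::2,::2,1])
E
```

```text
[ 0.44879642 -0.07250654  0.48760403]
0.128 [ 0.4584 -0.0761  0.128 ] [np.float64(0.0282), np.float64(0.0274), np.float64(0.0303), np.float64(0.0269)]
0.136 [ 0.4582 -0.076   0.136 ] [np.float64(0.0276), np.float64(0.0268), np.float64(0.0296), np.float64(0.0263)]
0.144 [ 0.458 -0.076  0.144] [np.float64(0.027), np.float64(0.0262), np.float64(0.0289), np.float64(0.0257)]
left (np.float64(-81.75326470108432), np.float64(0.20626148369599906)) bot (np.float64(8.297724529874287), np.float64(0.17853854580480605)) bar low (np.float64(8.407197555031482), np.float64(0.08142205421866303)) bar up (np.float64(8.605237697139488), np.float64(0.08210810053623455))
[[ 10  11  10  10  10   9  10   9  11  10  10  11  10  11  12  10  11  11  12  32 127 124  80]
 [ 11  11  10  10  11  10  10   9  11  10  10  11  11  11  11  12  12  35  50 135 161 162 163]
 [ 12  11  10  11  11  10  10  11  12  11  18  39  66  76  82  51 104 164 163 164 166 164 165]
 [ 11  10  11  13  34  63  83  77  66  24   7  10  11  11  10  10  15 165 164 164 167 164 164]
 [ 15  11  83 161  77  10  10   9  10  11  10  10  11  10  10 
[... 568 characters left out ...]
2  12  12  19 159 164 163 165 165]
 [ 26  20  14 128 165  70  12  12  12  12  11  11  11  11  12  11  11  22 159 160 164 167 165]
 [ 28  27  12 104 162 108  12  11  11  11  11  10  11  11  11  11  12  18 148 158 163 164 164]
 [ 26  27  11  56 164 132  12  11  11  11  11  11  11  11  11  10  11  15 140 162 158 160 158]
 [ 27  28  11  31 163 139  11  11  10  11  11  11  13  14  13  16  25  18  33  22  16 109 123]
 [ 34  28  13  15 162 154  20  11  15  26  22  24  24  25  26  24  26  27  26  26  26  64 122]
 [ 35  28  15  12  19  16  15  16  26  26  27  26  26  26  26  26  26  27  26  26  28  84 120]
 [ 26  29  15  11  12  12  12  13  26  27  28  26  26  26  29  26  26  26  27  26  27  44 122]]
```

Call:
drive_tool --steps "20 3 30 0 0 0 -1; 40 6 70 0 0 -0.07 -1; 62 10 110 0 0 -0.147 -1; 62 10 150 0 0 -0.147 -1; 62 10 165 0 0 -0.147 -1; 62 10 165 0 0 -0.147 -1; 62 10 168 0 0 -0.147 -1; 62 10 168 0 0 -0.147 -1; 62 10 168 0 0 -0.147 -1; 62 10 168 0 0 -0.147 -1"

```text
t: 4.25
tool_pos: [0.4607, -0.0753, 0.1535]
tcp_rot: [0.001, 0.652, 0.758, 0.001]
force: [-0.5, 0.0, 0.5]
grip_width: 0.004
```

```bash
python3 - <<'E'
from h import *
o=robot.get_obs(); im=robot.capture('wrist'); np.save('w3.npy',im); np.save('w3o.npy',o,allow_pickle=True); save(im,'w3')
print(o['t'],o['tool_pos'],o['tcp_rot'],o['force'])
C=cam('wrist',o); print(proj(C,o['tool_pos']), proj(cam('scene'),o['tool_pos']))
s=robot.capture('scene'); save(cv2.resize(s[150:290,180:350],None,fx=4,fy=4,interpolation=cv2.INTER_CUBIC),'s3c')
E
```

```text
4.25 [ 0.46073316 -0.07534241  0.1535044 ] [5.99035671e-04 6.52406252e-01 7.57868903e-01 6.70946612e-04] [-0.46912871  0.01966415  0.45520197]
[286.07071912 240.47712042] [252.98182615 212.26083863]
```

View pics/w3.png

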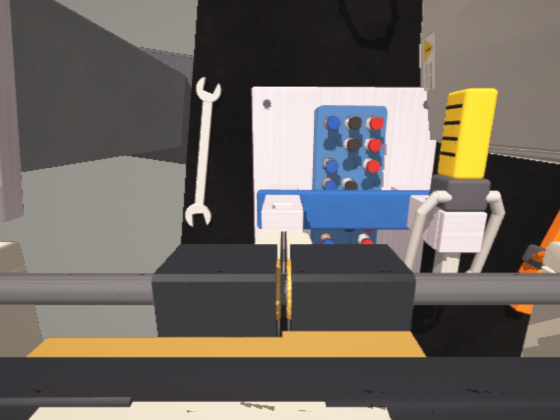

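View pics/s3c.png

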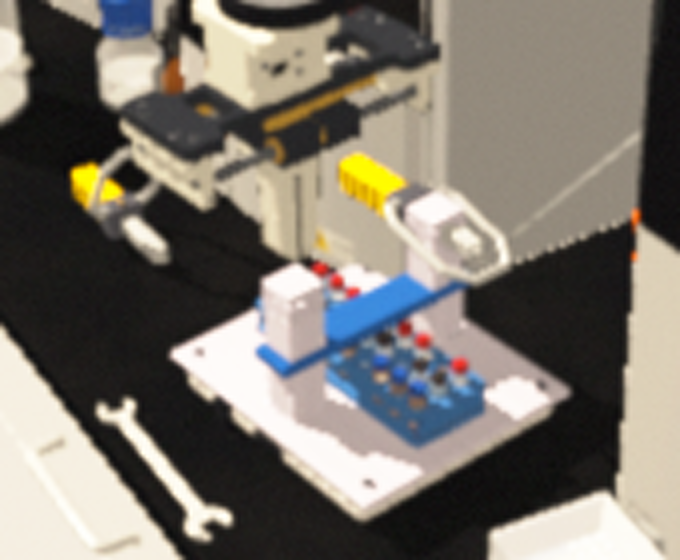

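```bash
python3 - <<'E'
from h import *
im=np.load('w3.npy')
save(cv2.resize(im[180:260,230:340],None,fx=7,fy=7,interpolation=cv2.INTER_CUBIC),'w3c')
E
```

View pics/w3c.png

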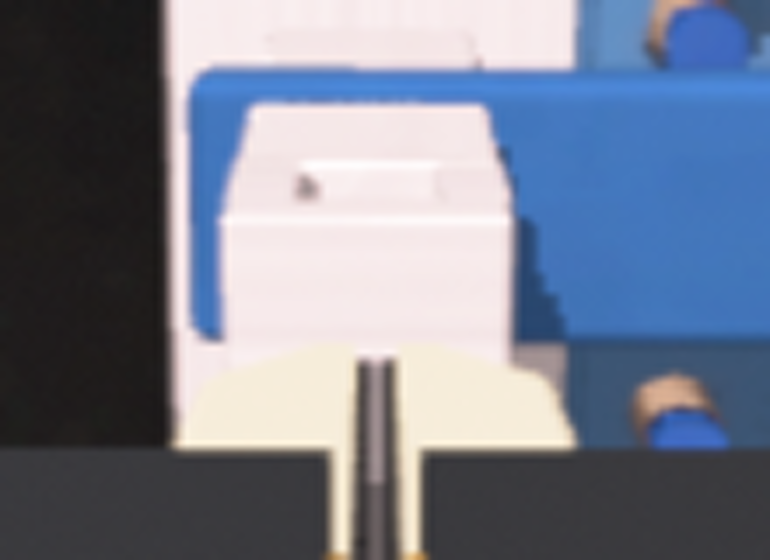

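Call:
drive_tool --steps "0 0 5 0 0 0 -1; 0 0 7 0 0 0 -1; 0 0 9 0 0 0 -1; 0 0 10 0 0 0 -1; 0 0 11 0 0 0 -1; 0 0 12 0 0 0 -1; 0 0 13 0 0 0 -1; 0 0 14 0 0 0 -1; 0 0 14 0 0 0 -1; 0 0 14 0 0 0 -1"

```text
t: 5.35
tool_pos: [0.4603, -0.0755, 0.1386]
tcp_rot: [0.0, 0.653, 0.758, 0.0]
force: [0.2, -0.7, -0.5]
grip_width: 0.007
```

Call:
drive_tool --steps "0 0 1 0 0 0 -1; 0 0 2 0 0 0 -1; 0 0 3 0 0 0 -1; 0 0 4 0 0 0 -1; 0 0 5 0 0 0 -1; 0 0 6 0 0 0 -1; 0 0 6 0 0 0 -1; 0 0 6 0 0 0 -1; 0 0 6 0 0 0 -1; 0 0 6 0 0 0 -1"

```text
t: 6.35
tool_pos: [0.4602, -0.0754, 0.1327]
tcp_rot: [0.0, 0.652, 0.758, 0.0]
force: [0.5, 0.2, 0.7]
grip_width: 0.006
```

Call:
drive_tool --steps "0 0 1 0 0 0 -1; 0 0 1.5 0 0 0 -1; 0 0 2 0 0 0 -1; 0 0 2.5 0 0 0 -1; 0 0 3 0 0 0 -1; 0 0 3 0 0 0 -1; 0 0 3 0 0 0 -1; 0 0 3 0 0 0 -1; 0 0 3 0 0 0 -1; 0 0 3 0 0 0 -1"

```text
t: 7.35
tool_pos: [0.4604, -0.0755, 0.1315]
tcp_rot: [0.0, 0.653, 0.758, 0.001]
force: [-7.3, 1.8, 37.6]
grip_width: 0.003
```

Call:
drive_tool --steps "0 0 -20 0 0 0 -1; 0 0 -60 0 0 0 -1; 20 0 -100 0 0 0 1; 60 0 -140 0 0 0.05 1; 105 0 -148 0 0 0.1 1; 150 -1 -148 0 0 0.147 1; 195 -2 -148 0 0 0.147 1; 235 -3 -148 0 0 0.147 1; 249 -3 -148 0 0 0.147 1; 249 -3 -148 0 0 0.147 1"

```text
t: 8.35
tool_pos: [0.4199, 0.172, 0.2774]
tcp_rot: [-0.0, 0.705, 0.709, -0.0]
force: [-0.1, -0.7, 0.1]
grip_width: 0.646
```

```bash
python3 - <<'E'
from h import *
o=robot.get_obs(); im=robot.capture('wrist'); np.save('w4.npy',im); np.save('w4o.npy',o,allow_pickle=True); save(im,'w4')
print(o['t'],o['tool_pos'],o['tcp_rot'],o['force'])
C=cam('wrist',o)
save(cv2.resize(im[20:240,240:400],None,fx=3.5,fy=2.7,interpolation=cv2.INTER_CUBIC),'w4c')
hsv=cv2.cvtColor(im,cv2.COLOR_RGB2HSV)
m=cv2.inRange(hsv,(22,120,100),(34,255,255)); m[225:]=0
n,l,st,ce=cv2.connectedComponentsWithStats(m); print(st[1:],ce[1:])
E
```

```text
8.35 [0.41988406 0.17199578 0.27743269] [-1.51077077e-05  7.05049677e-01  7.09157908e-01 -1.16401488e-04] [-0.14940024 -0.74640589  0.06909085]
[[313  92  15  41 600]
 [321 142   1   2   2]] [[320.15 112.04]
 [321.   142.5 ]]
```

View pics/w4.png

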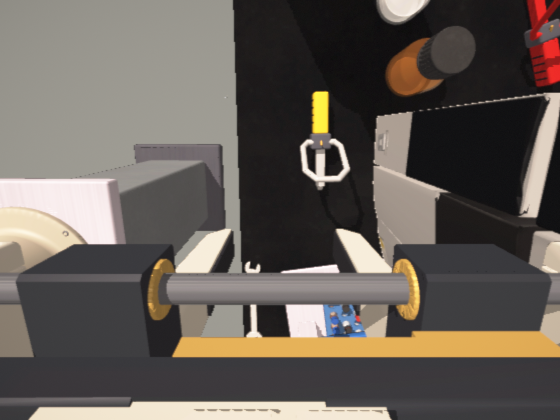

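View pics/w4c.png

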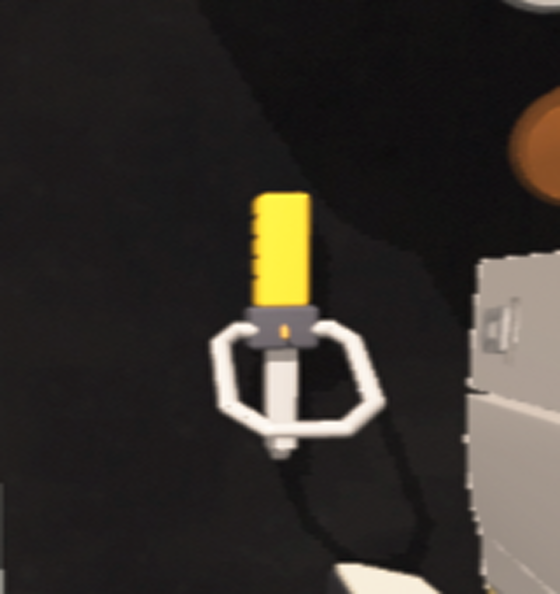

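```bash
python3 - <<'E'
from h import *
o=np.load('w4o.npy',allow_pickle=True).item(); C=cam('wrist',o)
f=lambda x,y:(240+x/3.5-.36,20+y/2.7-.3)
for n,p,z in [('back',(284,194),.024),('front',(283,305),.024),('head front',(282,347),.025),('tip',(280,457),.012),('tip9',(280,457),.009),('cab',(468,400),0),('cab2',(475,262),0),('cabmid',(485,560),0)]: print(n,np.round(onz(C,*f(*p),z),4))
print('amber',np.round(onz(C,405,85,0),3))
E
```

```text
back [0.4683 0.287  0.024 ]
front [0.4699 0.233  0.024 ]
head front [0.4701 0.2117 0.025 ]
tip [0.473  0.1505 0.012 ]
tip9 [0.4734 0.1499 0.009 ]
cab [0.555  0.1812 0.    ]
cab2 [0.5519 0.2558 0.    ]
cabmid [0.5703 0.0866 0.    ]
amber [0.59  0.299 0.   ]
```

Call:
drive_tool --steps "40 14 30 0 0 -0.028 1; 80 28 60 0 0 -0.028 1; 80 28 100 0 0 -0.028 1; 80 28 140 0 0 -0.028 1; 80 28 180 0 0 -0.028 1; 80 28 210 0 0 -0.028 1; 80 28 230 0 0 -0.028 1; 80 28 230 0 0 -0.028 1; 80 28 230 0 0 -0.028 1; 80 28 230 0 0 -0.028 1"

```text
t: 9.4
tool_pos: [0.4491, 0.2497, 0.0488]
tcp_rot: [0.0, 0.697, 0.717, 0.001]
force: [-0.1, 0.3, 0.6]
grip_width: 1.004
```

```bash
python3 - <<'E'
from h import *
o=robot.get_obs(); im=robot.capture('wrist'); np.save('w5.npy',im); np.save('w5o.npy',o,allow_pickle=True); save(im,'w5')
s=robot.capture('scene'); save(cv2.resize(s[120:260,150:320],None,fx=4,fy=4,interpolation=cv2.INTER_CUBIC),'s5c')
print(o['t'],o['tool_pos'],o['tcp_rot'],o['force'],o['grip_width'])
E
```

```text
9.4 [0.44914652 0.24974619 0.04884281] [3.94474749e-04 6.96901148e-01 7.17166699e-01 7.48376361e-04] [-0.06661702  0.33893692  0.62559274] 1.0038975216026431
```

View pics/w5.png

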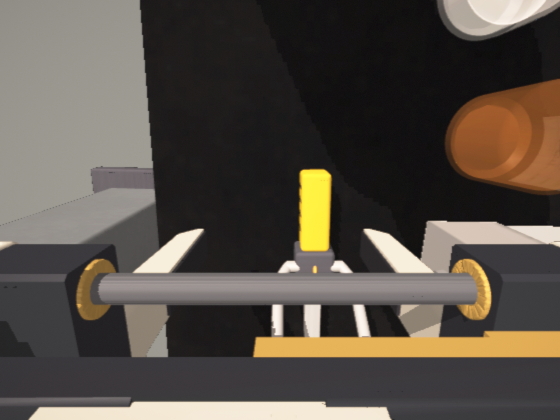

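View pics/s5c.png

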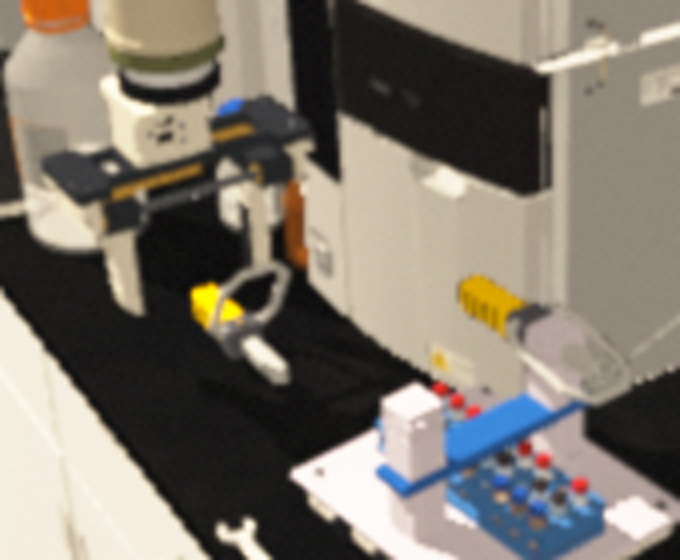

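Call:
drive_tool --steps "0 0 20 0 0 0 1; 0 0 35 0 0 0 1; 0 0 43 0 0 0 1; 0 0 45.5 0 0 0 1; 0 0 45.5 0 0 0 1; 0 0 45.5 0 0 0 0.3; 0 0 45.5 0 0 0 -0.2; 0 0 45.5 0 0 0 -1; 0 0 45.5 0 0 0 -1; 0 0 45.5 0 0 0 -1"

```text
t: 10.5
tool_pos: [0.4487, 0.2506, 0.0024]
tcp_rot: [0.0, 0.696, 0.718, 0.001]
force: [1.3, -0.1, 0.4]
grip_width: 0.619
```

Call:
drive_tool --steps "0 0 0 0 0 0 -1; 0 0 0 0 0 0 -1; 0 0 0 0 0 0 -1; 0 0 0 0 0 0 -1; 0 0 -2 0 0 0 -1; 0 0 -4 0 0 0 -1; 0 0 -4 0 0 0 -1; 0 0 -4 0 0 0 -1; 0 0 -4 0 0 0 -1; 0 0 -4 0 0 0 -1"

```text
t: 11.5
tool_pos: [0.448, 0.2504, 0.006]
tcp_rot: [-0.0, 0.696, 0.718, -0.0]
force: [0.3, 0.8, -2.0]
grip_width: 0.215
```

```bash
python3 - <<'E'
from h import *
o=robot.get_obs(); im=robot.capture('wrist'); np.save('w6.npy',im); np.save('w6o.npy',o,allow_pickle=True); save(im,'w6')
s=robot.capture('scene'); save(cv2.resize(s[120:260,150:320],None,fx=4,fy=4,interpolation=cv2.INTER_CUBIC),'s6c')
print(o['t'],o['tool_pos'],o['tcp_rot'],o['force'],o['grip_width'])
E
```

```text
11.5 [0.44804751 0.25036932 0.00604927] [-1.76178517e-05  6.96417046e-01  7.17637295e-01 -9.85206596e-05] [ 0.25741     0.82810222 -2.02834083] 0.2150050483294928
```

View pics/w6.png

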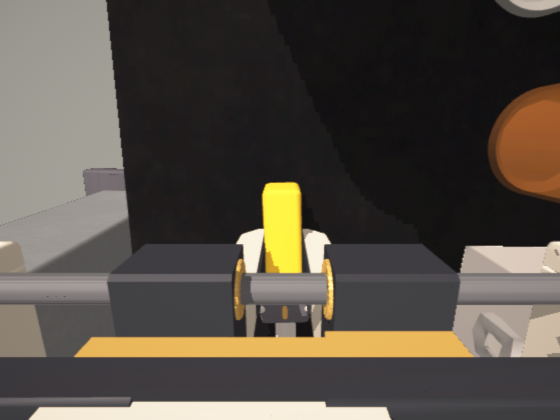

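View pics/s6c.png

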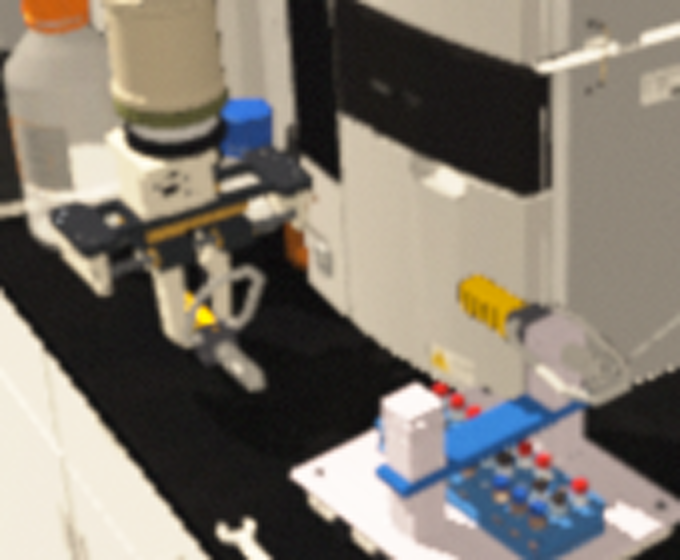

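```bash
python3 - <<'E'
from h import *
o=np.load('w6o.npy',allow_pickle=True).item(); C=cam('wrist',o); Rm=quat(o['tcp_rot']).as_matrix()
for v in (183,184):
    p=onz(C,283,v,.0276); print(1000*Rm.T@(p-o['tool_pos']))
t=np.array([.4403,.0540,.1082]); print('tool delta mm',1000*Rm.T@(t-o['tool_pos']), 1000*Rm.T@(np.array([.425,.16,.2])-o['tool_pos']))
E
```

```text
[ 39.1090058   -1.66541889 -21.55483223]
[ 38.59764965  -1.66562622 -21.55477495]
tool delta mm [-196.05984923  -13.65334264 -102.12652056] [ -89.65875649  -25.78098939 -193.93642006]
```

Call:
drive_tool --steps "0 -3 -35 0 0 0 -1; 0 -10 -70 0 0 0 -1; -10 -16 -100 0 0 0 -1; -40 -16 -120 0 0 -0.04 -1; -75 -16 -125 0 0 -0.08 -1; -110 -15 -125 0 0 -0.119 -1; -145 -14 -115 0 0 -0.119 -1; -175 -14 -105 0 0 -0.119 -1; -190 -14 -102 0 0 -0.119 -1; -196 -14 -102 0 0 -0.119 -1"

```text
t: 12.6
tool_pos: [0.4396, 0.0522, 0.1079]
tcp_rot: [-0.0, 0.654, 0.757, -0.0]
force: [-0.3, 0.4, -2.2]
grip_width: 0.212
```

Call:
drive_tool --steps "0 0 0 0 0 0 -1; 0 0 0 0 0 0 -1; 0 0 0 0 0 0 -1; 0 0 0 0 0 0 -1; 0 0 0 0 0 0 -1; 0 0 0 0 0 0 -1; 0 0 0 0 0 0 -1; 0 0 0 0 0 0 -1; 0 0 0 0 0 0 -1; 0 0 0 0 0 0 -1"

```text
t: 13.6
tool_pos: [0.4401, 0.054, 0.1081]
tcp_rot: [0.0, 0.653, 0.758, 0.0]
force: [-0.4, -0.1, -1.0]
grip_width: 0.218
```

```bash
python3 - <<'E'
from h import *
o=robot.get_obs(); im=robot.capture('wrist'); np.save('w7.npy',im); np.save('w7o.npy',o,allow_pickle=True); save(im,'w7')
s=robot.capture('scene'); save(cv2.resize(s[150:270,180:340],None,fx=5,fy=5,interpolation=cv2.INTER_CUBIC),'s7c'); np.save('s7.npy',s)
d=robot.capture('side'); save(cv2.resize(d[150:270,180:340],None,fx=5,fy=5,interpolation=cv2.INTER_CUBIC),'d7c'); np.save('d7.npy',d)
print(o['t'],o['tool_pos'],o['tcp_rot'],o['force'],o['grip_width'])
E
```

```text
13.6 [0.4400735  0.05404474 0.10814131] [3.52371644e-05 6.52527518e-01 7.57765027e-01 2.71303922e-05] [-0.43145004 -0.10495531 -0.96917132] 0.21777282098950257
```

View pics/s7c.png

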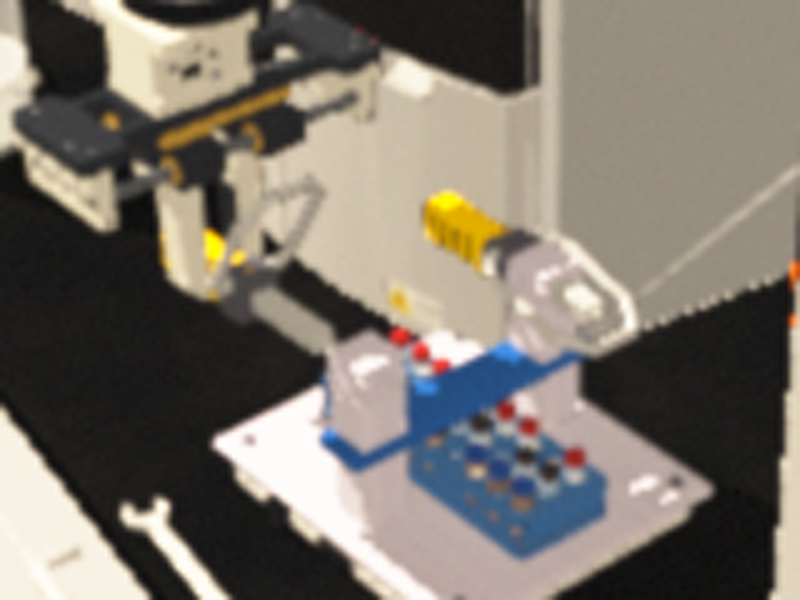

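View pics/d7c.png

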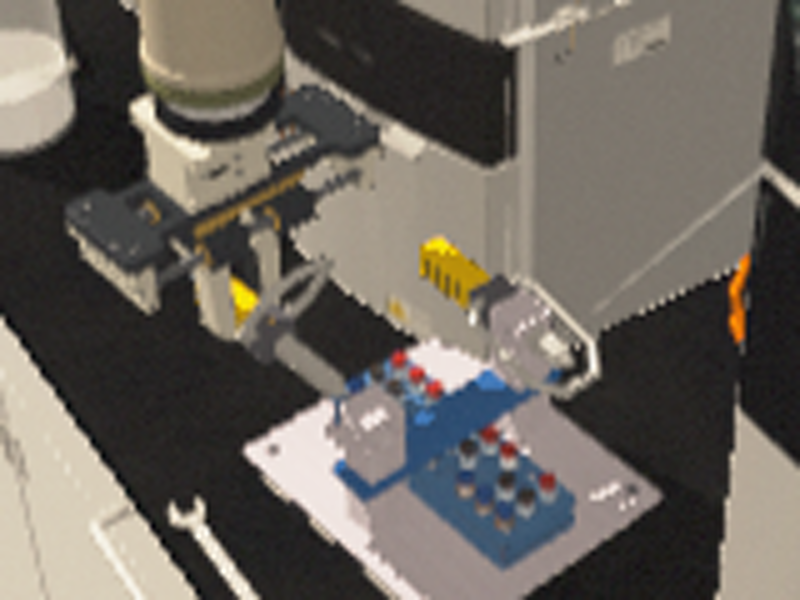

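View pics/w7.png

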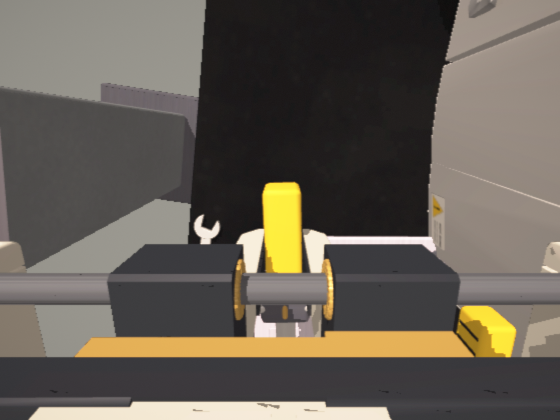

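```bash
python3 - <<'E'
from h import *
o=np.load('w7o.npy',allow_pickle=True).item(); Rm=quat(o['tcp_rot']).as_matrix()
for n,f in (('scene','s7'),('side','d7')):
    im=np.load(f+'.npy'); C=cam(n); z=5
    big=cv2.resize(im[150:270,180:340],None,fx=z,fy=z,interpolation=cv2.INTER_CUBIC)
    def dot(p,c):
        q=proj(C,p); cv2.circle(big,(int((q[0]+.5-180)*z),int((q[1]+.5-150)*z)),3,c,-1)
    for d in (39,99): dot(o['tool_pos']+Rm@np.array([-d/1e3,0,-.0097]),(255,0,0))
    pc=np.array([.4597,-.0756,.1318]); xs=-Rm[:,0]; ys=Rm[:,1]
    for a in (-14,14):
        for b in (-14,14): dot(pc+xs*a/1e3+ys*b/1e3,(0,255,0))
    dot(pc-xs*.014-np.array([0,0,.014]),(255,0,255))
    save(big,f+'o')
E
```

```text
(no output)
```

View pics/s7o.png

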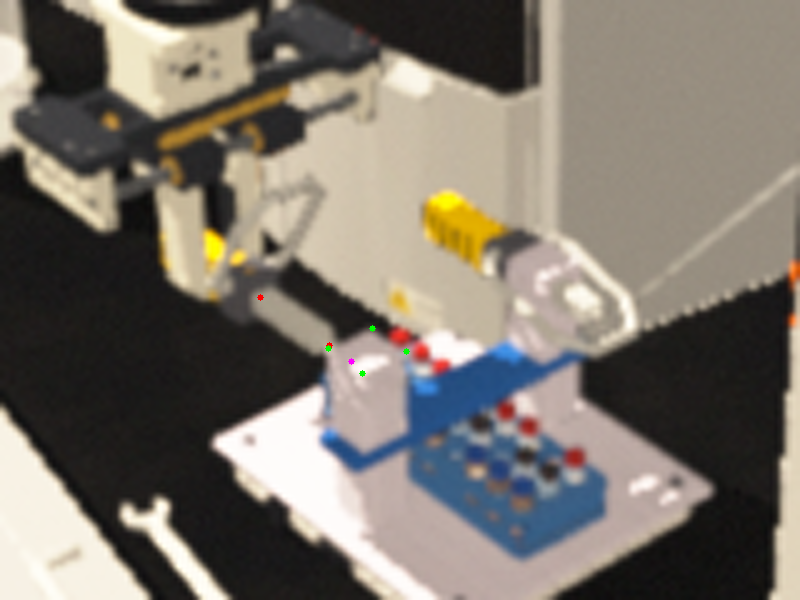

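View pics/d7o.png

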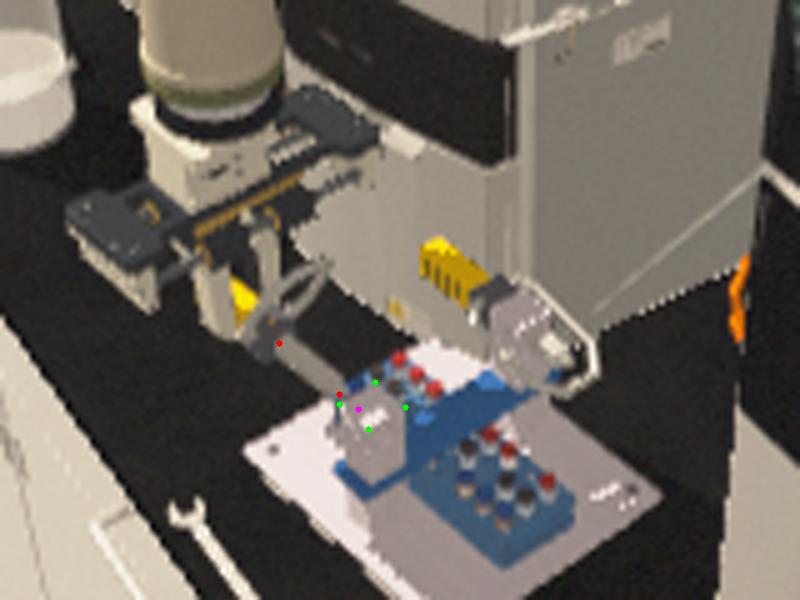

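Call:
drive_tool --steps "-6 0 0 0 0 0 -1; -12 0 0 0 0 0 -1; -15 0 0 0 0 0 -1; -18 0 0 0 0 0 -1; -20 0 0 0 0 0 -1; -22 0 0 0 0 0 -1; -24 0 0 0 0 0 -1; -26 0 0 0 0 0 -1; -28 0 0 0 0 0 -1; -28 0 0 0 0 0 -1"

```text
t: 14.75
tool_pos: [0.444, 0.026, 0.1081]
tcp_rot: [-0.0, 0.653, 0.758, -0.0]
force: [-0.1, -0.2, -2.3]
grip_width: 0.214
```

Call:
drive_tool --steps "-3 0 0 0 0 0 -1; -6 0 0 0 0 0 -1; -9 0 0 0 0 0 -1; -12 0 0 0 0 0 -1; -15 0 0 0 0 0 -1; -17 0 0 0 0 0 -1; -18 0 0 0 0 0 -1; -19 0 0 0 0 0 -1; -20 0 0 0 0 0 -1; -20 0 0 0 0 0 -1"

```text
t: 15.75
tool_pos: [0.4471, 0.0065, 0.1081]
tcp_rot: [0.0, 0.653, 0.758, -0.0]
force: [-1.9, 0.7, -1.2]
grip_width: 0.213
```

```bash
python3 - <<'E'
from h import *
o=robot.get_obs()
s=robot.capture('scene'); a=cv2.resize(s[180:250,220:300],None,fx=5,fy=5,interpolation=cv2.INTER_CUBIC)
d=robot.capture('side'); b=cv2.resize(d[190:260,215:295],None,fx=5,fy=5,interpolation=cv2.INTER_CUBIC)
save(np.hstack([a,b]),'sd8')
print(o['t'],o['tool_pos'],o['force'],o['wrist_torque'])
E
```

```text
15.75 [0.44712666 0.00650472 0.1081365 ] [-1.87110626  0.70050221 -1.24421801] [-0.04876275  0.39985174 -0.09100898]
```

View pics/sd8.png

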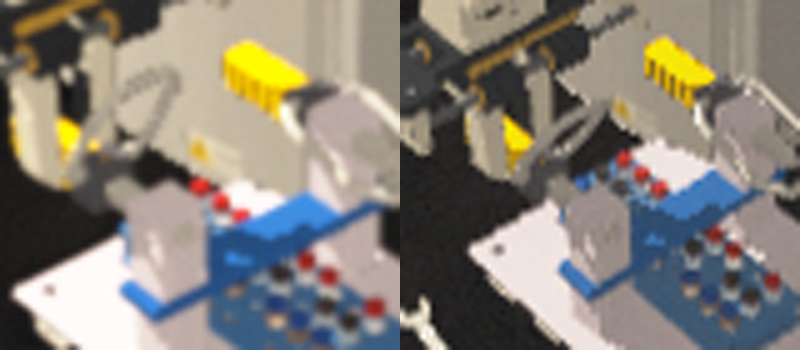

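Call:
drive_tool --steps "-4 0 0 0 0 0 -1; -8 0 0 0 0 0 -1; -12 0 0 0 0 0 -1; -16 0 0 0 0 0 -1; -19 0 0 0 0 0 -1; -21 0 0 0 0 0 -1; -23 0 0 0 0 0 -1; -24 0 0 0 0 0 -1; -25 0 0 0 0 0 -1; -25 0 0 0 0 0 -1"

```text
t: 16.85
tool_pos: [0.451, -0.0183, 0.1082]
tcp_rot: [0.0, 0.653, 0.758, 0.0]
force: [-0.7, -0.0, -2.4]
grip_width: 0.211
```

Call:
drive_tool --steps "-1 0 0 0 0 0 -1; -2 0 0 0 0 0 -1; -3 0 0 0 0 0 -1; -4 0 0 0 0 0 -1; -4.5 0 0 0 0 0 -1; -5 0 0 0 0 0 -1; -5 0 0 0 0 0 -1; -5 0 0 0 0 0 -1; -5 0 0 0 0 0 -1; -5 0 0 0 0 0 -1"

```text
t: 17.85
tool_pos: [0.4515, -0.0218, 0.1081]
tcp_rot: [-0.001, 0.652, 0.758, 0.0]
force: [0.2, 6.3, -1.0]
grip_width: 0.215
```

Call:
drive_tool --steps "-0.5 0 0 0 0 0 -1; -0.8 0 0 0 0 0 -1; -0.8 0 0 0 0 0 -1; -0.8 0 0 0 0 0 -1; -0.8 0 0 0 0 0 -1; -0.8 0 0 0 0 0 -1; -0.8 0 0 0 0 0 -1; -0.8 0 0 0 0 0 -1; -0.8 0 0 0 0 0 -1; -0.8 0 0 0 0 0 -1"

```text
t: 18.85
tool_pos: [0.4518, -0.022, 0.1082]
tcp_rot: [-0.001, 0.652, 0.758, 0.001]
force: [-0.9, 8.8, -0.7]
grip_width: 0.209
```

```bash
python3 - <<'E'
from h import *
o=robot.get_obs()
s=robot.capture('scene'); a=cv2.resize(s[180:250,220:300],None,fx=5,fy=5,interpolation=cv2.INTER_CUBIC)
d=robot.capture('side'); b=cv2.resize(d[190:260,215:295],None,fx=5,fy=5,interpolation=cv2.INTER_CUBIC)
save(np.hstack([a,b]),'sd9'); im=robot.capture('wrist'); save(im,'w9')
print(o['t'],o['tool_pos'],o['force'],o['wrist_torque'])
p=onz(cam('wrist',o),283,183,.1299)
E
```

```text
18.85 [ 0.4517578  -0.02202337  0.10816172] [-0.92177008  8.81919293 -0.69043401] [ 2.00167166  0.16264843 -0.09768825]
```

View pics/sd9.png

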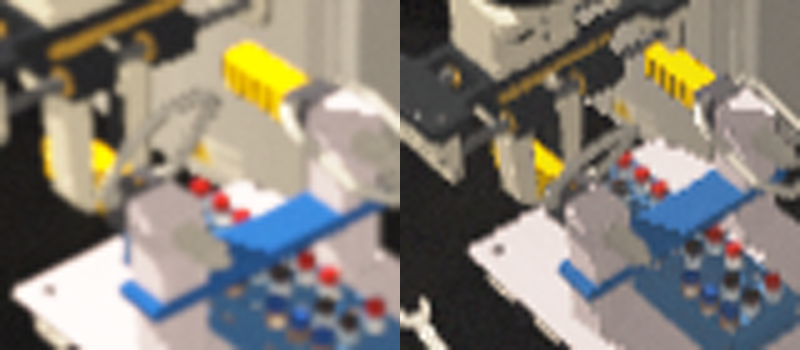

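View pics/w9.png

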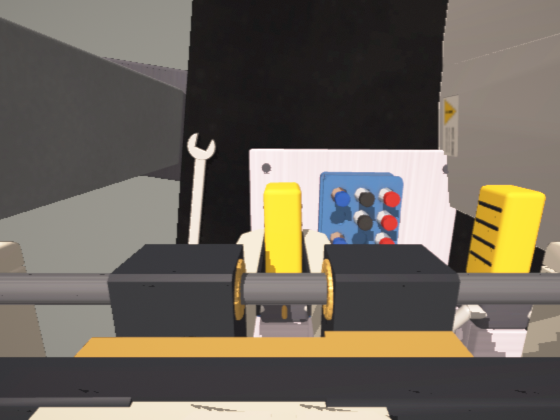

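Call:
drive_tool --steps "-1 0 0 0 0 0 -1; -2 0 0 0 0 0 -1; -3 0 0 0 0 0 -1; -3 0 0 0 0 0 -1; -3 0 0 0 0 0 -1; -3 0 0 0 0 0 -1; -3 0 0 0 0 0 -1; -3 0 0 0 0 0 -1; -3 0 0 0 0 0 -1; -3 0 0 0 0 0 -1"

```text
t: 20.0
tool_pos: [0.4524, -0.0225, 0.1082]
tcp_rot: [-0.002, 0.651, 0.759, 0.001]
force: [-0.7, 19.7, -0.5]
grip_width: 0.213
```

```bash
python3 - <<'E'
from h import *
o=robot.get_obs()
im=robot.capture('wrist'); 
print(o['t'],o['tool_pos'],o['force'],o['wrist_torque'])
save(cv2.resize(im[170:350,230:340],None,fx=5,fy=3.3,interpolation=cv2.INTER_CUBIC),'w10c')
C=cam('scene')
pc=np.array([.4597,-.0756,.1318]);xs=np.array([.148,-.989,0])
print(proj(C,pc+xs*.046-np.array([0,0,.014])))
s=robot.capture('scene'); save(cv2.resize(s[180:250,220:300],None,fx=8,fy=8,interpolation=cv2.INTER_CUBIC),'s10c')
E
```

```text
20.0 [ 0.4524213  -0.02251614  0.10819684] [-0.74216518 19.67122847 -0.51652968] [ 4.4797219   0.05440827 -0.05991545]
[264.70869021 232.23548133]
```

View pics/w10c.png

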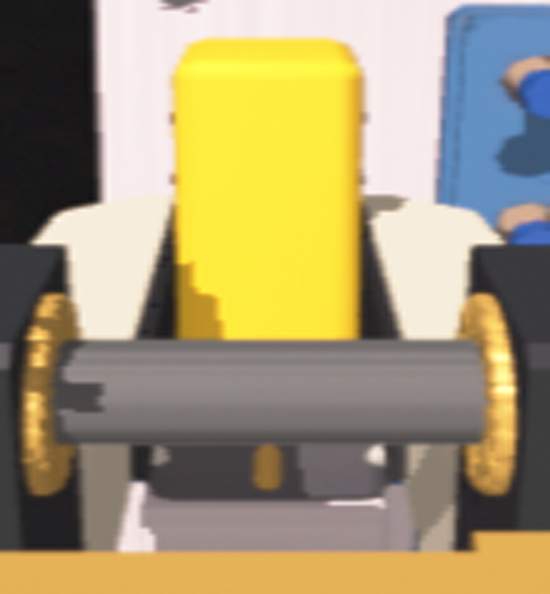

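View pics/s10c.png

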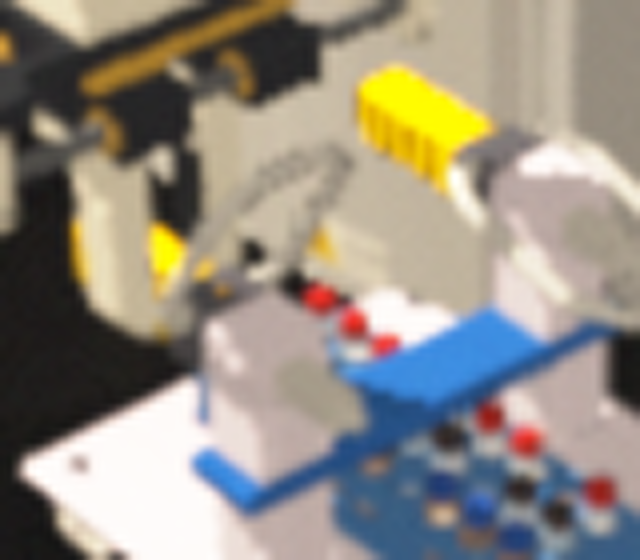

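Call:
drive_tool --steps "2 0 0 0 0 0 -1; 3 0 0 0 0 0 -1; 3.5 0 0 0 0 0 -1; 3.5 0 0 0 0 0 -1; 3.5 0 0 0 0 0 -0.4; 3.5 0 0 0 0 0 -0.1; 3.5 0 0 0 0 0 -0.1; 3.5 0 0 0 0 0 -0.1; 3.5 0 0 0 0 0 -0.1; 3.5 0 0 0 0 0 -0.1"

```text
t: 21.1
tool_pos: [0.4516, -0.0235, 0.1081]
tcp_rot: [0.0, 0.653, 0.758, -0.0]
force: [-0.2, -0.0, -0.1]
grip_width: 0.456
```

Call:
drive_tool --steps "0 0 -5 0 0 0 -0.1; 0 0 -15 0 0 0 -0.1; 0 0 -30 0 0 0 -0.1; 0 0 -50 0 0 0 -0.1; 0 0 -75 0 0 0 -0.1; 0 0 -100 0 0 0 -0.1; 0 0 -120 0 0 0 -0.1; 0 0 -130 0 0 0 -0.1; 0 0 -130 0 0 0 -1; 0 0 -130 0 0 0 -1"

```text
t: 22.1
tool_pos: [0.4513, -0.0232, 0.2379]
tcp_rot: [-0.0, 0.652, 0.758, 0.0]
force: [1.1, 0.4, 0.7]
grip_width: 0.325
```

```bash
python3 - <<'E'
from h import *
o=robot.get_obs()
im=robot.capture('wrist'); np.save('w11.npy',im); save(im,'w11'); np.save('w11o.npy',o,allow_pickle=True)
print(o['t'],o['tool_pos'],o['tcp_rot'],o['force'],o['joint_pos'])
s=robot.capture('scene'); np.save('s11.npy',s); save(cv2.resize(s[170:250,210:310],None,fx=8,fy=7,interpolation=cv2.INTER_CUBIC),'s11c')
d=robot.capture('side'); np.save('d11.npy',d); save(cv2.resize(d[180:260,200:300],None,fx=8,fy=7,interpolation=cv2.INTER_CUBIC),'d11c')
E
```

```text
22.1 [ 0.45134169 -0.02319716  0.23787341] [-9.28531452e-05  6.52375080e-01  7.57896263e-01  3.77425353e-05] [1.14451931 0.35841968 0.70330722] [-0.39885648  0.25844733  0.40821083  2.1965585  -0.15598854  0.71312668
  0.26495544]
```

View pics/w11.png

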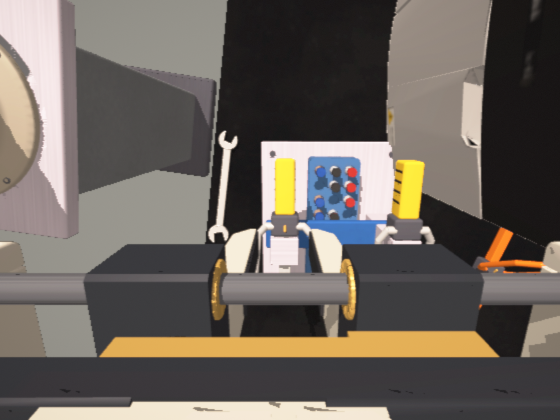

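View pics/s11c.png

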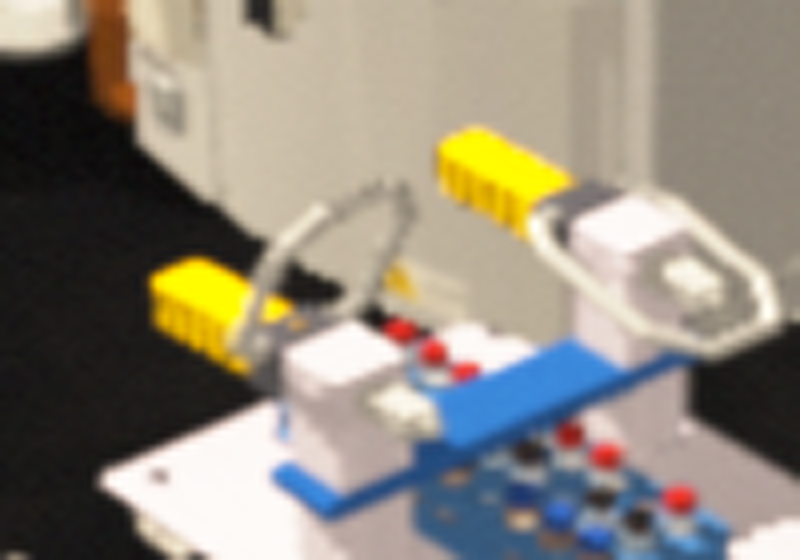

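View pics/d11c.png

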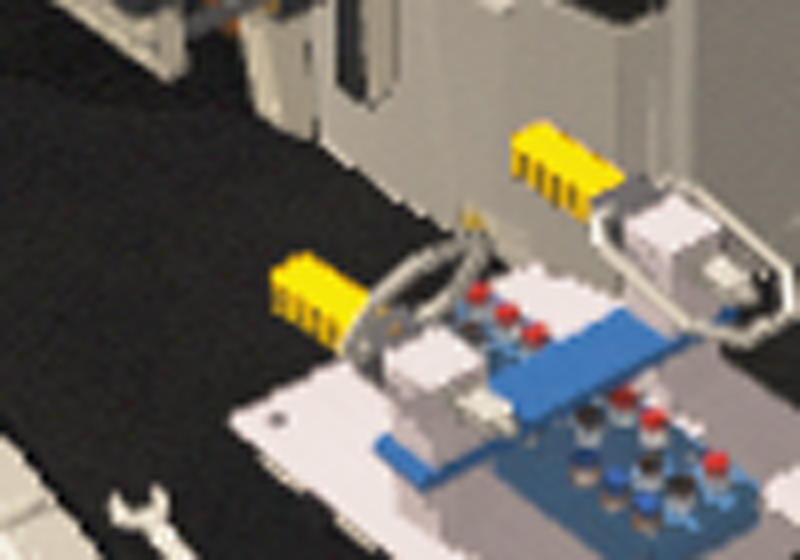

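```bash
python3 - <<'E'
from h import *
pc=np.array([.4597,-.0756,0.]);xs=np.array([.148,-.989,0]);ys=np.array([.989,.148,0])
P=lambda s,y,z: pc+xs*s/1e3+ys*y/1e3+np.array([0,0,z/1e3])
for n,f,x0,y0 in (('scene','s11',210,170),('side','d11',200,180)):
    im=np.load(f+'.npy'); C=cam(n)
    big=cv2.resize(im[y0:y0+80,x0:x0+100],None,fx=8,fy=7,interpolation=cv2.INTER_CUBIC)
    def dot(p,c):
        q=proj(C,p); cv2.circle(big,(int((q[0]+.5-x0)*8),int((q[1]+.5-y0)*7)),3,c,-1)
    for de,c in ((0,(255,0,0)),(4,(0,255,0)),(8,(0,0,255))):
        a=np.radians(60+de); hs,hz=-24,128-.17*de
        for y in (-13,13): dot(P(hs+82*np.cos(a),y,hz+82*np.sin(a)),c)
        b=np.radians(de); dot(P(-14-78*np.cos(b),0,118-78*np.sin(b)),c)
    for y in (-14,14):
        for s in (-14,14): dot(P(s,y,131.8),(255,0,255))
    dot(P(46,0,118),(255,0,0))
    save(big,f+'o')
E
```

```text
(no output)
```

View pics/s11o.png

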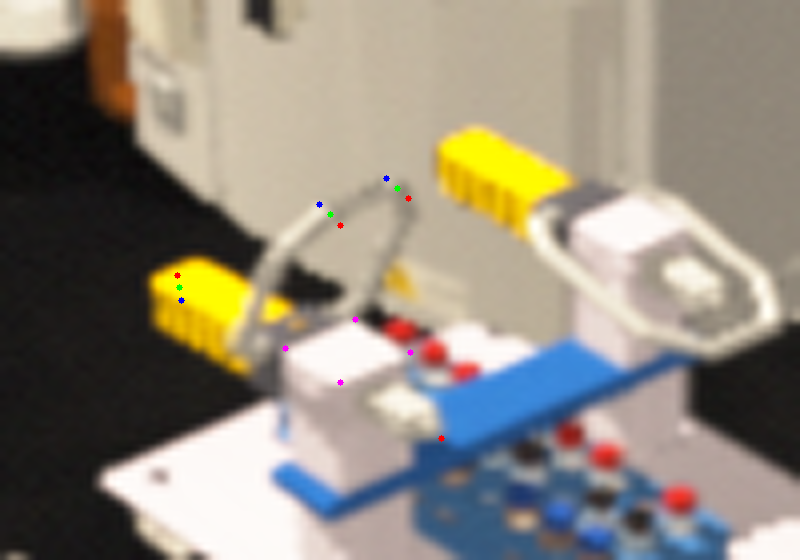

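View pics/d11o.png

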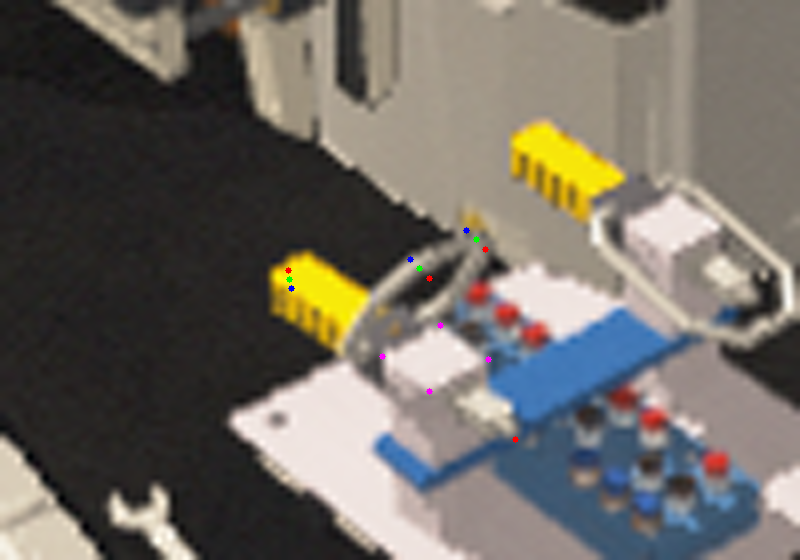

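Call:
drive_tool --steps "0 0 -10 0 -0.1 0 -1; 0 0 -10 0 -0.2 0 -1; -5 0 -10 0 -0.32 0 -1; -15 0 0 0 -0.44 0 -1; -25 0 8 0 -0.54 0 -1; -35 0 16 0 -0.6 0 -1; -43 0 24 0 -0.6 0 -1; -43 0 24 0 -0.6 0 -1; -43 0 24 0 -0.6 0 -1; -43 0 24 0 -0.6 0 -1"

```text
t: 23.25
tool_pos: [0.4581, -0.0659, 0.2143]
tcp_rot: [0.224, 0.624, 0.724, -0.193]
force: [0.2, -0.6, 0.3]
grip_width: 0.004
```

```bash
cat >> h.py <<'E'
pc=np.array([.4597,-.0756,0.]);xs=np.array([.148,-.989,0]);ysh=np.array([.989,.148,0])
def syz(p): d=np.array(p)-pc; return np.round(1e3*np.array([d@xs,d@ysh,d[2]]),1)
E
python3 - <<'E'
from h import *
o=robot.get_obs()
print(o['t'],syz(o['tool_pos']),o['force'],o['joint_pos'],o['grip_width'])
M=quat(o['tcp_rot']).as_matrix(); print([np.round([v@xs,v@ysh,v[2]],3) for v in M.T])
im=robot.capture('wrist'); np.save('w12.npy',im); save(im,'w12')
s=robot.capture('scene'); save(cv2.resize(s[150:250,200:310],None,fx=7,fy=6,interpolation=cv2.INTER_CUBIC),'s12c')
d=robot.capture('side'); save(cv2.resize(d[160:260,190:300],None,fx=7,fy=6,interpolation=cv2.INTER_CUBIC),'d12c')
E
```

```text
23.25 [-9.800e+00 -1.000e-01  2.143e+02] [ 0.18740466 -0.64020824  0.25153449] [-0.90682999  0.45775644  0.70594676  2.30983078  0.55403393  0.60869745
 -0.57581538] 0.004398811158383317
[array([-0.826,  0.   , -0.564]), array([0., 1., 0.]), array([ 0.564,  0.   , -0.826])]
```

View pics/w12.png

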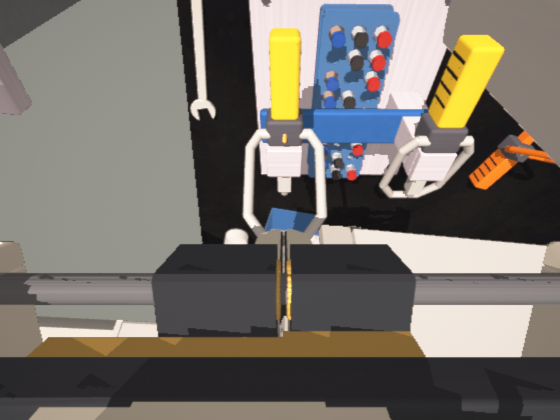

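View pics/s12c.png

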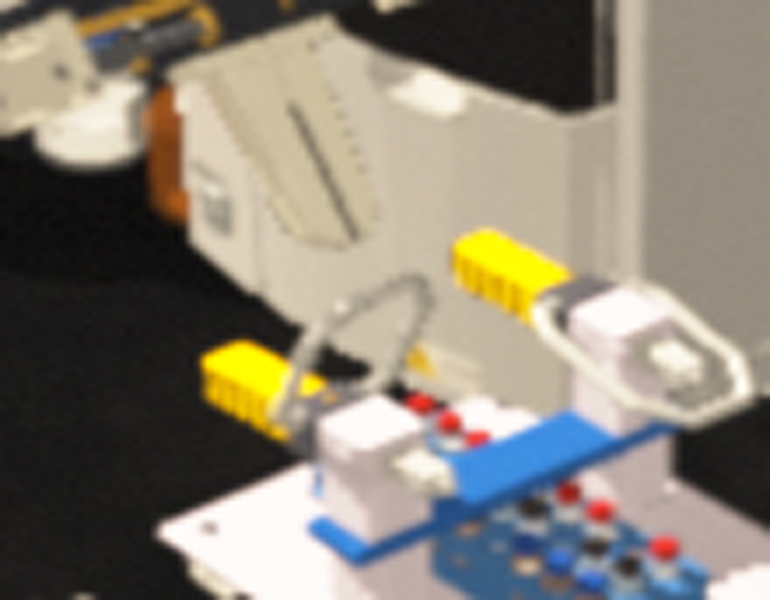

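View pics/d12c.png

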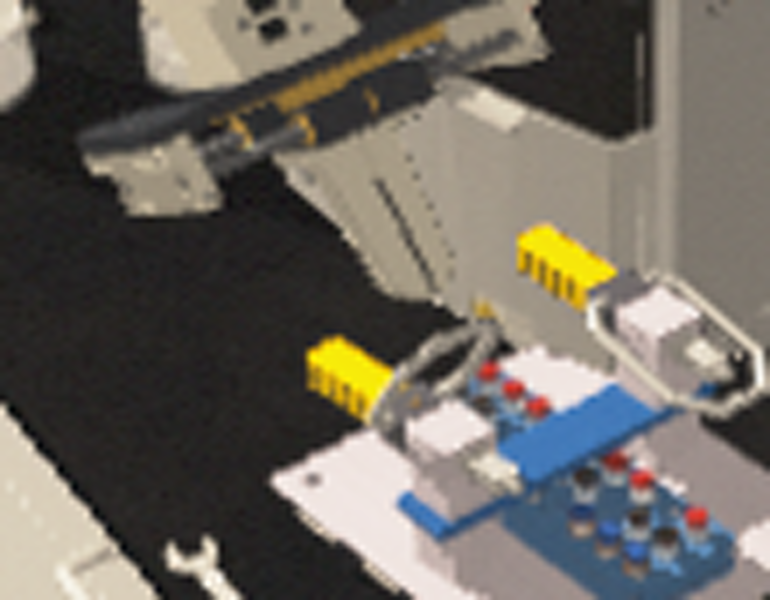

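Call:
drive_tool --steps "-5 0 10 0 0 0 -1; -9 0 18 0 0 0 -1; -9 0 20 0 0 0 -1; -10 0 23 0 0 0 -1; -12 0 27 0 0 0 -1; -14 0 31 0 0 0 -1; -15 0 33 0 0 0 -1; -15 0 33 0 0 0 -1; -15 0 33 0 0 0 -1; -15 0 33 0 0 0 -1"

```text
t: 24.4
tool_pos: [0.4627, -0.0963, 0.1954]
tcp_rot: [0.224, 0.623, 0.724, -0.193]
force: [-0.6, 0.6, 0.6]
grip_width: 0.007
```

```bash
python3 - <<'E'
from h import *
o=robot.get_obs()
print(o['t'],syz(o['tool_pos']),o['force'])
im=robot.capture('wrist'); save(im,'w13')
s=robot.capture('scene'); a=cv2.resize(s[170:250,210:310],None,fx=4,fy=4,interpolation=cv2.INTER_CUBIC)
d=robot.capture('side'); b=cv2.resize(d[180:260,200:300],None,fx=4,fy=4,interpolation=cv2.INTER_CUBIC); save(np.hstack([a,b]),'sd13')
E
```

```text
24.4 [ 2.100e+01 -1.000e-01  1.954e+02] [-0.61053315  0.56466371  0.56052237]
```

View pics/w13.png

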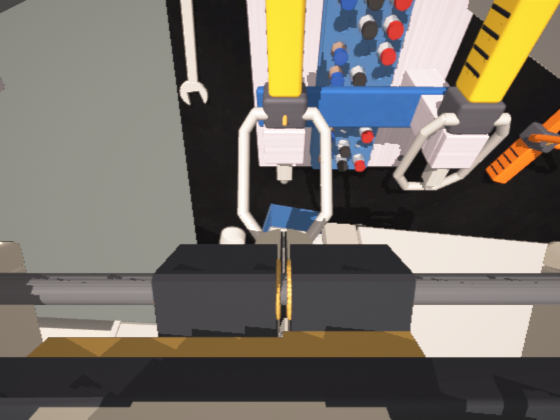

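View pics/sd13.png

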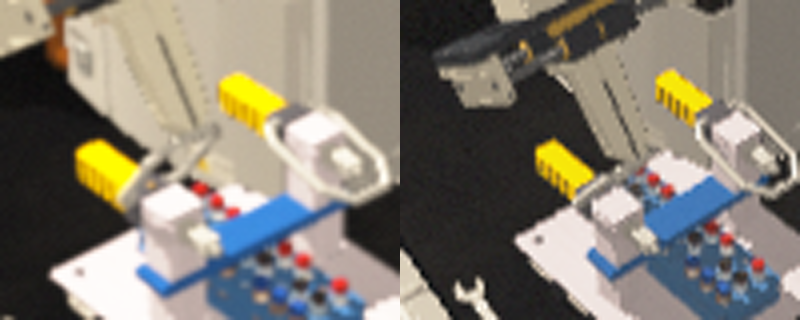

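Call:
drive_tool --steps "-2 0 5 0 0 0 -1; -3 0 9 0 0 0 -1; -4.3 0 13.4 0 0 0 -1; -5 0 18 0 0 0 -1; -5.6 0 23 0 0 0 -1; -6.1 0 27.7 0 0 0 -1; -6.1 0 27.7 0 0 0 -1; -6.1 0 27.7 0 0 0 -1; -6.1 0 27.7 0 0 0 -1; -6.1 0 27.7 0 0 0 -1"

```text
t: 25.55
tool_pos: [0.4658, -0.1169, 0.1761]
tcp_rot: [0.224, 0.623, 0.724, -0.193]
force: [-0.5, 0.6, 0.6]
grip_width: 0.008
```

```bash
python3 - <<'E'
from h import *
o=robot.get_obs()
print(o['t'],syz(o['tool_pos']),o['force'])
im=robot.capture('wrist'); save(im,'w14')
s=robot.capture('scene'); a=cv2.resize(s[170:250,210:310],None,fx=4,fy=4,interpolation=cv2.INTER_CUBIC)
d=robot.capture('side'); b=cv2.resize(d[180:260,200:300],None,fx=4,fy=4,interpolation=cv2.INTER_CUBIC); save(np.hstack([a,b]),'sd14')
E
```

```text
25.55 [ 4.180e+01 -1.000e-01  1.761e+02] [-0.47649149  0.58577857  0.64354598]
```

View pics/w14.png

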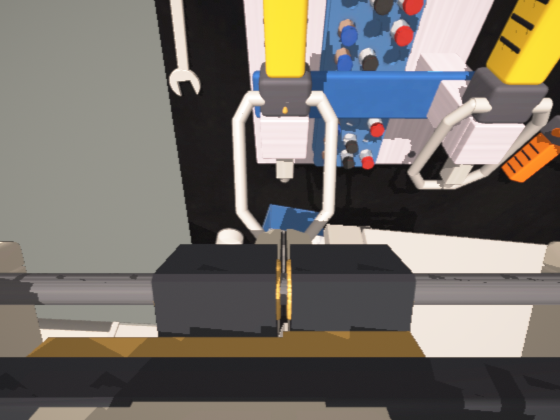

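View pics/sd14.png

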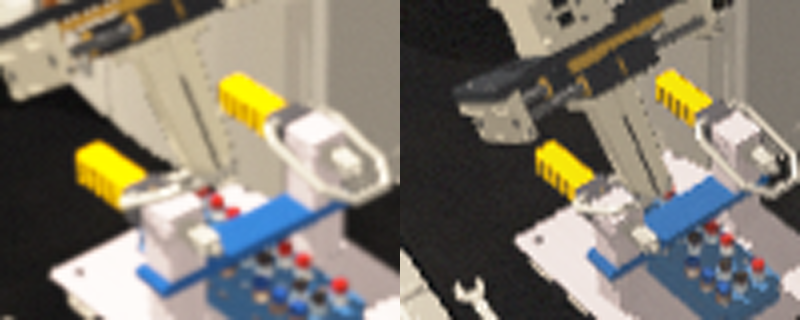

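Call:
drive_tool --steps "0.2 0 5 0 0 0 -1; 0.4 0 9 0 0 0 -1; 0.7 0 14 0 0 0 -1; 1.7 0 19 0 0 0 -1; 2.7 0 24 0 0 0 -1; 4 0 29 0 0 0 -1; 6 0 34 0 0 0 -1; 6 0 34 0 0 0 -1; 6 0 34 0 0 0 -1; 6 0 34 0 0 0 -1"

```text
t: 26.7
tool_pos: [0.4679, -0.1311, 0.1446]
tcp_rot: [0.224, 0.623, 0.724, -0.193]
force: [0.2, -0.5, 1.2]
grip_width: 0.003
```

```bash
python3 - <<'E'
from h import *
o=robot.get_obs()
print(o['t'],syz(o['tool_pos']),o['force'])
im=robot.capture('wrist'); save(im,'w15')
s=robot.capture('scene'); a=cv2.resize(s[170:250,210:310],None,fx=4,fy=4,interpolation=cv2.INTER_CUBIC)
d=robot.capture('side'); b=cv2.resize(d[180:260,200:300],None,fx=4,fy=4,interpolation=cv2.INTER_CUBIC); save(np.hstack([a,b]),'sd15')
E
```

```text
26.7 [ 5.610e+01 -1.000e-01  1.446e+02] [ 0.1694004  -0.5150189   1.20081771]
```

View pics/w15.png

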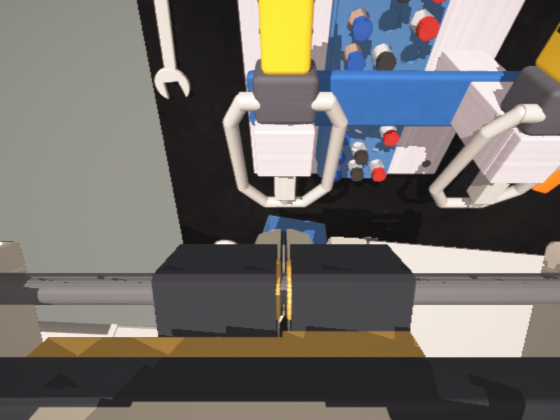

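View pics/sd15.png

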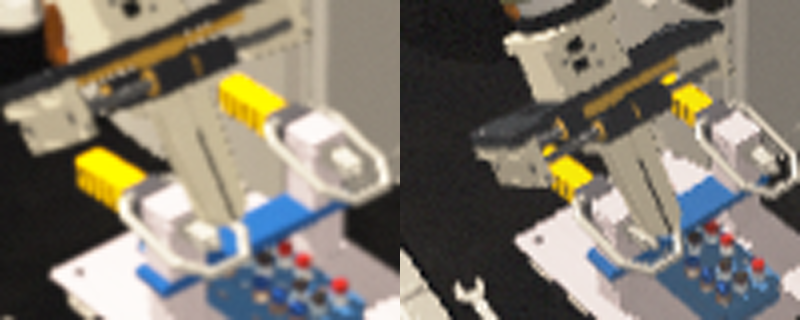

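Ring snapped shut. Retract back along the tool axis.

Call:
drive_tool --steps "0 0 -10 0 0 0 -1; 0 0 -25 0 0 0 -1; 0 0 -45 0 0 0 -1; 0 0 -70 0 0 0 -1; 0 0 -100 0 0 0 -1; 0 0 -125 0 0 0 -1; 0 0 -140 0 0 0 -1; 0 0 -150 0 0 0 -1; 0 0 -150 0 0 0 -1; 0 0 -150 0 0 0 -1"

```text
t: 27.85
tool_pos: [0.4551, -0.0474, 0.2682]
tcp_rot: [0.224, 0.623, 0.724, -0.193]
force: [0.1, 1.1, 0.1]
grip_width: 0.001
```

```bash
python3 - <<'E'
from h import *
o=robot.get_obs()
print(o['t'],syz(o['tool_pos']),o['force'],o['joint_vel'].round(3))
im=robot.capture('wrist'); save(im,'w16')
s=robot.capture('scene'); d=robot.capture('side'); np.save('s16.npy',s);save(s,'s16')
for n,f,im2,x0,y0 in (('scene','s16c',s,210,170),('side','d16c',d,200,180)):
    C=cam(n); big=cv2.resize(im2[y0:y0+80,x0:x0+100],None,fx=7,fy=7,interpolation=cv2.INTER_CUBIC)
    for S,Y,Z in [(-14,0,118),(46,0,118)]+[(-24+82*np.cos(np.radians(-14+4)),y,127+82*np.sin(np.radians(-14+4))) for y in (-13,13)]:
        q=proj(C,pc+xs*S/1e3+ysh*Y/1e3+np.array([0,0,Z/1e3])); cv2.circle(big,(int((q[0]+.5-x0)*7),int((q[1]+.5-y0)*7)),3,(255,0,0),-1)
    save(big,f)
E
```

```text
27.85 [-28.6  -0.4 268.2] [0.13829394 1.08225104 0.07911507] [ 0.012  0.013  0.001  0.006  0.001 -0.004 -0.001]
```

View pics/w16.png

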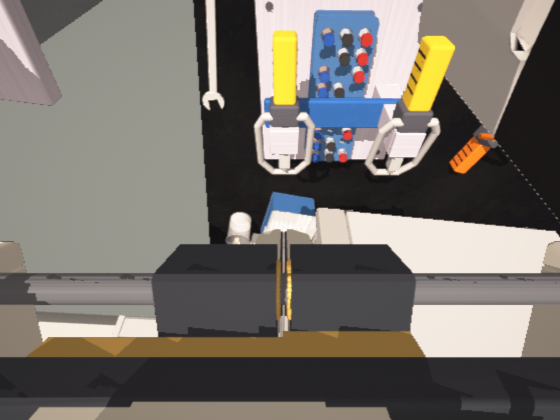

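View pics/s16c.png

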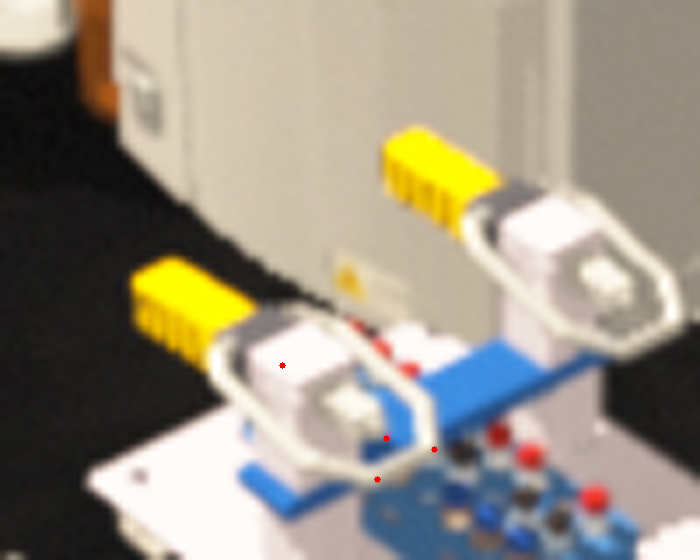

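View pics/d16c.png

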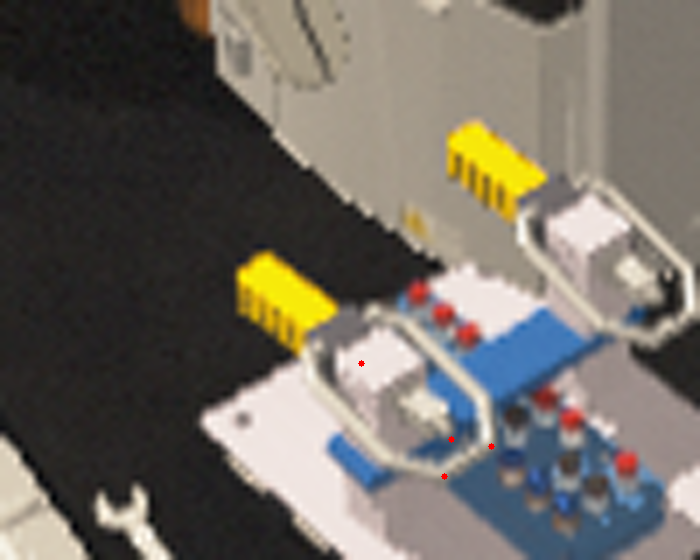

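View pics/s16.png

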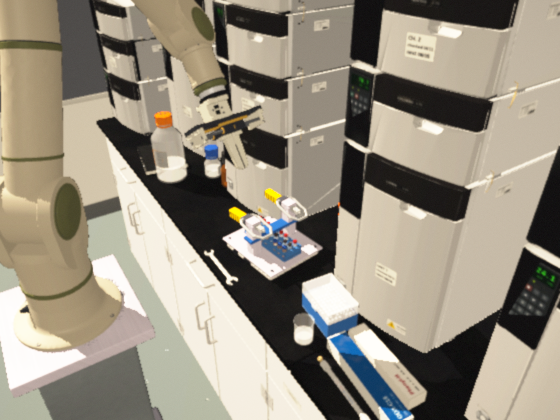

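```bash
python3 - <<'E'
from h import *
im=cv2.cvtColor(cv2.imread('pics/w16.png'),cv2.COLOR_BGR2RGB)
save(cv2.resize(im[20:190,240:450],None,fx=3.8,fy=3.5,interpolation=cv2.INTER_CUBIC),'w16c')
s=np.load('s16.npy'); save(cv2.resize(s[185:245,225:310],None,fx=9,fy=9,interpolation=cv2.INTER_CUBIC),'s16z')
E
```

```text
(no output)
```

View pics/w16c.png

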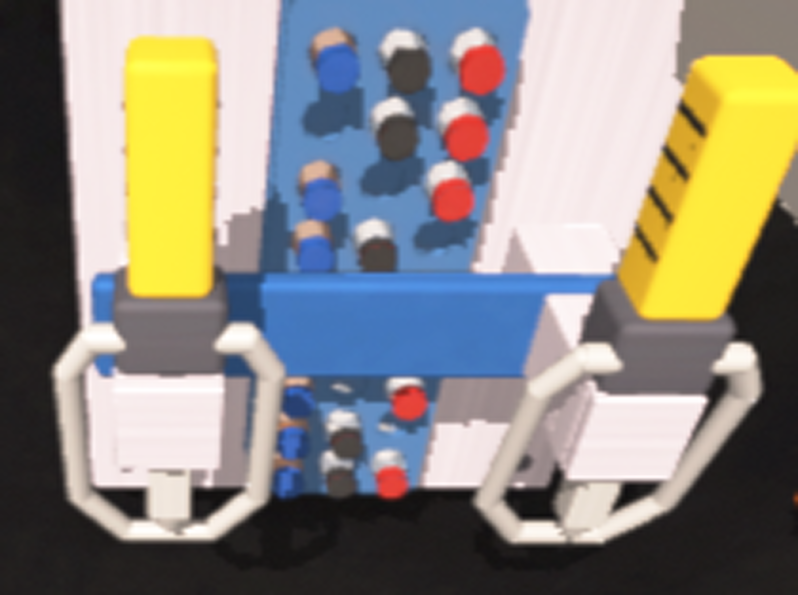

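View pics/s16z.png

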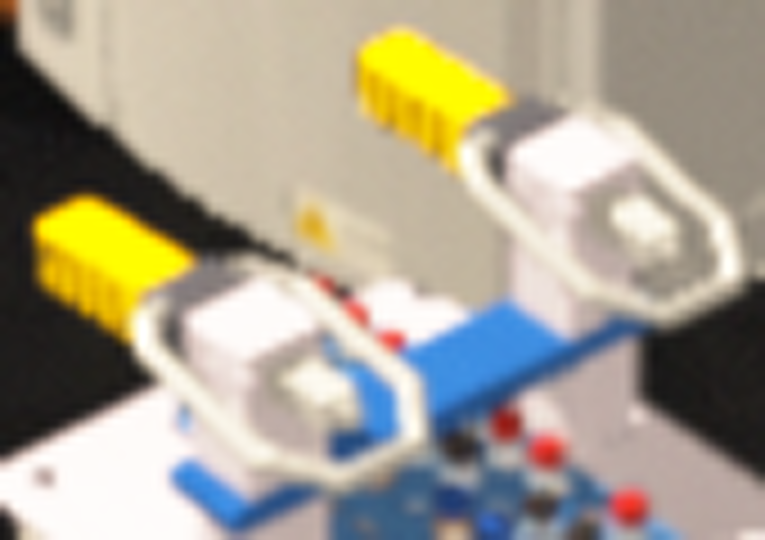

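```bash
python3 -c "
from rig import robot
print(robot.hand_in(), robot.get_obs()['t'])"
```

```text
the job is handed in; nothing more can be done
the job is handed in; nothing more can be done
```

I pushed the loose yellow pin home through the near post, snapped its ring shut over the post and the pin's end, let go and handed the job in at about 28 s of the 67 s allowed.

- **Grasp:** The gripper's body would have hit the cabinet beside the pin. I lowered it about 22 mm off-centre, and the closing jaws slid the pin to the middle.
- **Post height:** I felt the post's top at about z = 0.132 m. That press reached 37.6 N for a moment, above the 25 N stated as harmless. It was the fingertips that pressed, and I saw no damage or shift.
- **Insertion:** The pin slid in with only small side forces. It stopped against the post at the depth I had worked out. I then pressed to 19.7 N to seat it, with the ring still open.
- **Release and ring:** Once let go, the pin's grip sagged about 4°, against the roughly 9° allowed. I swung the ring over with tilted, closed fingers until it snapped shut, then drew the arm clear.
- **Last checks:** In the final pictures the head sits against the post and the ring lies like the far pin's ring. The arm touched nothing. The beaker and tip box stood where they were at the start, and so did the flask and amber bottle as far as they showed behind the arm and cabinet.
- **Disagreements:** The wrist camera read about 1.7 mm off sideways, which I corrected by eye against the fingers. In the scene view the pin tip and ring bar appeared about 3 to 4 mm short of where I predicted. That view resolves only about 3 mm per pixel, and I trusted the contact force and the wrist view of the head against the post instead.

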